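Take the pile of glazing supplies apart and load the foiling station

ROBOT

A 6-joint arm with a two-finger parallel gripper is mounted at the origin on the work surface; the furniture and walls round the work are solid. World frame = base frame: x ahead of the robot, y to its left, z up, the work surface at z = 0. Lengths are in m, angles in rad, forces in N, time in s.
With the tool pointing down it reaches from about 0.35 to 0.775 m from the base axis. Payload 5.5 kg.
Tool frame: the origin (TCP) lies midway between the tips of the shut fingers; the grasp point (between the pads) lies 19 mm behind it (env.tcp_to_grasp is the distance from the TCP to the grasp point, in m); z points along the fingers, y is the direction in which the jaws open and shut (so a half turn about z gives the same grasp; the last joint's range is limited). The gripper opens to 85 mm and grips with 20 to 120 N. Pads are 22 mm wide; open, the fingers measure 114 mm over their backs; the gripper's body (76 mm by 85 mm) begins 54 mm behind the grasp point. The pads swing forward as they close: fully open they stand 13 mm farther back than shut.
Start: joints at [-1.252, 0.313, 0.046, 1.304, 0, 1.431], TCP at [0.255, -0.516, 0.231] pointing down, gripper open.
Joint ranges: [-2.76, 2.76], [-0.86, 1.69], [-1.03, 1.26], [-2.2, 2.34], [-1.47, 1.5], [-3.14, 3.14]. Speed limits (rad/s): [2.57, 2.57, 3.14, 3.14, 3.14, 3.14].

INTERFACE

Orientations are given as a unit quaternion [w, x, y, z].
In Python, from workcell import get_state, viewer, hand_in, finder, env gives the robot as it stands.
- The arm moves only by the tool arm_command, never from a script. Its argument "motion" is a list of rows, each an object of numbers: "x", "y", "z": the shift along the tool's x, y, z in mm; "rx", "ry", "rz": the turn, a rotation vector about the tool's x, y, z in degrees; "hand": the closure, from -1 (fully open) to 1 (shut). A call has 1 to 10 rows; each row is the pose to reach, as a shift and turn from the pose commanded when the call began, along the tool's axes at that moment; what a row does not reach only later rows make up. A row lasts 1/8 s, in which the tool goes at most 62.5 mm and 10.7 degrees, less where a joint would pass 70% of its speed; a pose out of reach is approached as far as the arm can. A call with a gripper value outside its range is refused whole. The fingers move at their own pace and stop on an object; "force" is the grip in N (left out, the last holds). Time passes only in rows, so rows that repeat a pose let the fingers close. It gives the time, the measured TCP pose, the force and the opening at its end, in the units of the state.
- get_state(): the state, without advancing time (a new reading comes with each control period).
- viewer.read_camera(name): name is "scene" or "side" or "wrist"; returns a dict with "image" (400x640x3 uint8, red, green, blue), "z_map" (400x640 float32, m along the optical axis (not along the pixel's ray), 0 where there is no reading), "intrinsics" (3x3 intrinsics, pixels), "k1" (the pictures are not rectified: a ray, as slopes to the right and down, at radius r is drawn at 1 + k1 r^2 times it, then the intrinsics apply), "rvec" (rotation vector, rad) and "tvec" (3), from world to camera coordinates, as OpenCV has them. Camera axes: x right, y down, z forward; pixel columns grow to the right and rows downward; lengths in m; the calibration is good to about 2 mm. A picture is of the moment at which its call begins.
- hand_in(): hands the job in, once; it reports no verdict.
Trained networks look in a picture, given as the dict that the camera call returned (one of the last four; its "shot" number tells which), for a name from the list of things; names that differ only in an ending like _2 or _b are one class to them, and where a whole thing is asked for, a point or a joint stands for the part that bears it (a point fixed in the world has none). Each returns a list of dicts, best first, with "score" (0 to 1); they miss things now and then, are a little off and sometimes report something else, mostly with a low value. They report only what shows in the picture. A call takes as long as a camera call.
- finder.find_in(picture, query): "at" ([column, row] in pixels, amid what is visible of it).
- finder.masks_of(picture, query): "region" (400x640 bool, what is visible of it) and "at" ([column, row] in pixels, amid what is visible of it).
The state is a dict: "clock": time; "joint_pos": joint angles; "qvel": joint speeds; "tau": joint torques, N m; "tcp_pos": TCP position; "orientation": TCP orientation; "wrist_force": force on the tool from outside, world axes, zero at the start; "ft_torque": the same for the moment, N m; "finger_gap": finger opening in m.
Only numpy, scipy, OpenCV 4.12 (cv2) and the standard library are available. Lean on these libraries where they do the work, as an engineer would, in place of code of your own. Each camera call takes 0.05 s, during which the arm holds its last target.

TASK

Someone has piled the stained-glass supplies on top of one another. Take the pile apart from the top down, setting each thing in its own holder before going on to the next: stand the spool of solder upright in the round green cup, slip the lilac masking tape over the thin spindle of the wooden stand, lay the copper foil reel over the thick spindle of the dark metal stand, and last lay the grey rubbing block flat in the blue drip tray. Everything must end fully down in its holder, released and at rest; leave the flux jar standing where it is.

Things in the scene. Friction and masses are not known exactly. Their poses are not given: they have to be found in the camera images.
- spool_center (a point): Spool of silver solder wire, a white-flanged cylinder 42 mm in diameter and 45 mm high, about 0.18 kg, standing upright on top of the pile. The point is on its axis, half-way up (22.5 mm above its underside); z is the spool's axis (up). A thin loose wire end sticks out to +x (up to 16 mm beyond the cylinder; it is only looks, but grip it along y).
- tape_center (a point): Lilac roll of masking tape lying flat under the solder spool, up to 10 mm off the middle of the foil reel below it: a ring 65 mm outside diameter, 18 mm high, its round hole about 31 mm across, about 0.03 kg. The point is at the centre of the ring, half-way up (9 mm above its underside); z is up.
- foil_center (a point): Flat copper foil reel lying under the tape, on the rubbing block: a copper-coloured ring 67 mm outside diameter, only 6 mm high, its hole about 50 mm across, about 0.07 kg. The point is at the centre of the ring, half-way up (3 mm above its underside); z is up. It is wider than the block is across x, so it overhangs the block's long sides by about 4 mm.
- block_center (a point): Dark grey abrasive rubbing block at the bottom of the pile: 58 mm (x) by 90 mm (y) by 26 mm high, about 0.2 kg, lying flat on the table. The point is at its centre, half-way up; z is up.
- solder_cup_floor (a point): Round green solder cup, fixed: inside diameter 59 mm, inner floor 6 mm above the table, rim 20 mm above the table. The point is the centre of its inner floor; z is up. A small wire eye stands outside it, 52 mm from the centre towards +x, 31 mm high.
- tape_stand_seat (a point): Wooden tape stand, fixed: round foot 92 mm in diameter (8 mm high), round raised seat 58 mm in diameter whose top is 20 mm above the table, and in its middle a thin steel spindle 15 mm in diameter that rises 26 mm above the seat. The point is the centre of the seat's top; z is up.
- foil_stand_seat (a point): Dark metal foil stand, fixed: round foot 92 mm in diameter (8 mm high), round raised seat 58 mm in diameter whose top is 20 mm above the table, and in its middle a thick silvery spindle 32 mm in diameter that rises 18 mm above the seat. The point is the centre of the seat's top; z is up.
- drip_tray_rest (a point): Shallow blue drip tray, fixed: inside 82 mm (x) by 114 mm (y), rim 10 mm above the table, with two low ribs across it on which the block lies, 8 mm above the table. The point is the centre of the tray at the height of the ribs' tops; y runs along the tray's long side, z is up.
- jar_center (a point): Bystander: small clear round flux jar with a lid, 54 mm in diameter, 57 mm high, standing loose. The point is on its axis, half-way up. Leave it where it is.

How it is judged:
On the way, in this order (a step that is already met when the one before it is completed fails the run):
1. the solder spool stands upright in the green cup (horizontal distance between spool_center and solder_cup_floor below 0.011 m and z of spool_center in the frame of solder_cup_floor between 0.0195 and 0.0255 m and angle between spool_center's own z axis and vertical below 0.12 rad), for 0.2 s.
2. the masking tape lies on the wooden stand's seat, over its spindle (horizontal distance between tape_center and tape_stand_seat below 0.011 m and z of tape_center in the frame of tape_stand_seat between 0.006 and 0.012 m and angle between tape_center's own z axis and vertical below 0.12 rad), for 0.2 s.
3. the copper foil reel lies on the dark stand's seat, over its spindle (horizontal distance between foil_center and foil_stand_seat below 0.011 m and z of foil_center in the frame of foil_stand_seat between 0 and 0.006 m and angle between foil_center's own z axis and vertical below 0.12 rad), for 0.2 s.
4. the rubbing block lies flat in the drip tray (horizontal distance between block_center and drip_tray_rest below 0.015 m and z of block_center in the frame of drip_tray_rest between 0.01 and 0.016 m and angle between block_center's own z axis and vertical below 0.12 rad and angle between the x axis of block_center and the x axis of drip_tray_rest, either way round below 0.25 rad), for 0.2 s.
At the end, for the whole second after the job is handed in: Spool upright in the cup, tape and foil flat on their seats over their spindles (within 11 mm of centre, 3 mm in height), block flat on the tray's ribs (within 15 mm and 0.25 rad of the tray); all level within 0.12 rad, released and at rest (all of step 1 and all of step 2 and all of step 3 and all of step 4 and linear speed of each of solder, tape_roll, foil_reel, rubbing_block below 0.02 m/s); the robot touches nothing.
It fails at once if the flux jar is pushed more than 20 mm or tipped (distance of jar_center from where it was at the start of the episode above 0.02 m or angle between jar_center's own z axis and vertical above 0.4 rad).
It also fails if it takes over 120 s, if anything falls off the work surface, if the arm or the gripper's body presses on something with over 40 N, if the wrist force passes 120 N, or if a joint passes its speed limit or range.

## Working session

There is one attempt and no reset: what is moved stays moved. The work goes in short steps, Python scripts to look and compute and a tool call to move; the robot and the scene stay as the last step left them, time stands still between calls to the robot, and variables do not carry over. Pictures are saved under pics/ and viewed, and the job is handed in when it is done.

Besides the shell and the picture viewer there is one more tool, called after "Request:" as name(argument=value, ...) on one line, values as JSON. arm_command: Moves the arm, as the interface text tells. Its arguments: {"type":"object","properties":{"motion":{"type":"array","items":{"type":"object","properties":{"x":{"type":"number"},"y":{"type":"number"},"z":{"type":"number"},"rx":{"type":"number"},"ry":{"type":"number"},"rz":{"type":"number"},"hand":{"type":"number"}}}},"force":{"type":"number"}},"required":["motion"]}

```bash
mkdir -p pics; ls
cat > h.py <<'E'
import numpy as np, cv2
from workcell import get_state, viewer, hand_in, finder, env
from scipy.spatial.transform import Rotation as R
def shot(n,name=None):
    p=viewer.read_camera(n)
    if name: cv2.imwrite('pics/%s.png'%name,p['image'][:,:,::-1])
    return p
def rays(p,uv):
    K=p['intrinsics'];uv=np.atleast_2d(uv).astype(float)
    d=np.array([p['k1'],0,0,0,0.])
    return cv2.undistortPoints(uv.reshape(-1,1,2),K,d).reshape(-1,2)
def cloud(p,mask=None,uv=None):
    if uv is None:
        v,u=np.nonzero(mask&(p['z_map']>0)); uv=np.c_[u,v]
    uv=np.atleast_2d(uv).astype(int)
    z=p['z_map'][uv[:,1],uv[:,0]]
    s=rays(p,uv); X=np.c_[s*z[:,None],z]
    M=cv2.Rodrigues(np.array(p['rvec'],float))[0]
    return (X-np.array(p['tvec']).reshape(3))@M
def project(p,P):
    P=np.atleast_2d(P);M=cv2.Rodrigues(np.array(p['rvec'],float))[0]
    X=P@M.T+np.array(p['tvec']).reshape(3); s=X[:,:2]/X[:,2:]
    s=s*(1+p['k1']*(s**2).sum(1,keepdims=True))
    return s@p['intrinsics'][:2,:2].T+p['intrinsics'][:2,2]
def onplane(p,uv,z):
    s=rays(p,uv);M=cv2.Rodrigues(np.array(p['rvec'],float))[0]
    d=np.c_[s,np.ones(len(s))]@M; c=-M.T@np.array(p['tvec']).reshape(3)
    return c+d*((z-c[2])/d[:,2])[:,None]
def circ(P):
    A=np.c_[2*P[:,:2],np.ones(len(P))];b=(P[:,:2]**2).sum(1)
    s=np.linalg.lstsq(A,b,rcond=None)[0];return s[:2],np.sqrt(s[2]+s[:2]@s[:2])
def st():
    s=get_state();return s
E
python3 - <<'E'
from h import *
s=get_state();print(s)
for n in ['scene','side','wrist']:
    p=shot(n,'a_'+n);print(n,p['shot'],p['intrinsics'].tolist(),p['k1'],p['rvec'],p['tvec'])
E
```

```text
pics
{'clock': 0.0, 'joint_pos': array([-1.25158603e+00,  3.14012762e-01,  4.50208829e-02,  1.30362091e+00,
        3.17630376e-05,  1.43119221e+00]), 'qvel': array([-0.00158003, -0.00096032, -0.00284445, -0.00125597, -0.00054363,
        0.00110907]), 'tau': array([ 7.02849757e-04, -4.80630898e+01,  2.98531383e+01,  1.95071299e-02,
        2.52414469e-05,  8.49222772e-06]), 'tcp_pos': array([ 0.25449911, -0.51505575,  0.23041899]), 'orientation': array([-9.05997872e-04,  9.73800969e-01,  2.27400193e-01, -6.56350690e-05]), 'wrist_force': array([ 0.09213825, -0.62880278, -0.43867847]), 'ft_torque': array([ 0.03528009, -0.03502269, -0.01719218]), 'finger_gap': 0.08536439095887467}
scene 1 [[397.50742323097387, 0.0, 320.5412343737133], [0.0, 397.50742323097387, 199.26119138548052], [0.0, 0.0, 1.0]] -0.021536928948927874 [ 0.79334562 -2.2870366   1.40544308] [0.36778448 0.231222   0.64779436]
side 2 [[441.94192650480244, 0.0, 315.6017580037013], [0.0, 441.94192650480244, 197.73029369121733], [0.0, 0.0, 1.0]] -0.12354440081826194 [ 1.97493417 -0.2987595   0.16592958] [-0.51154135  0.12681784  1.10473234]
wrist 3 [[315.4439657634743, 0.0, 314.16796671271976], [0.0, 315.4439657634743, 201.2352580239593], [0.0, 0.0, 1.0]] -0.020208449396119075 [-2.44631675  1.52232141  0.23011635] [-0.57373897 -0.0373587   0.37956337]
```

View pics/a_scene.png

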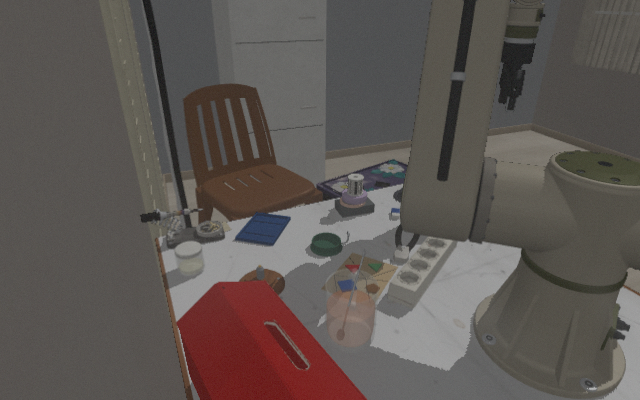

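View pics/a_side.png

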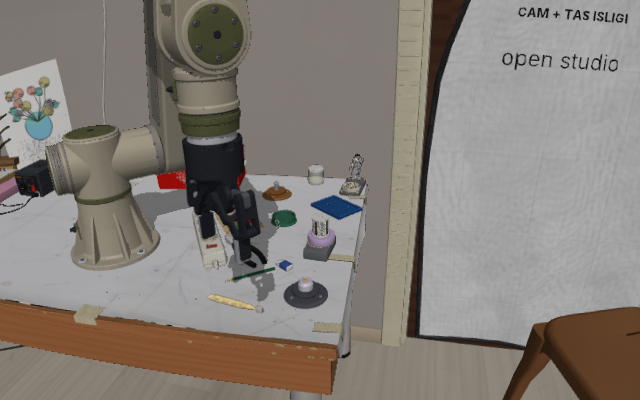

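View pics/a_wrist.png

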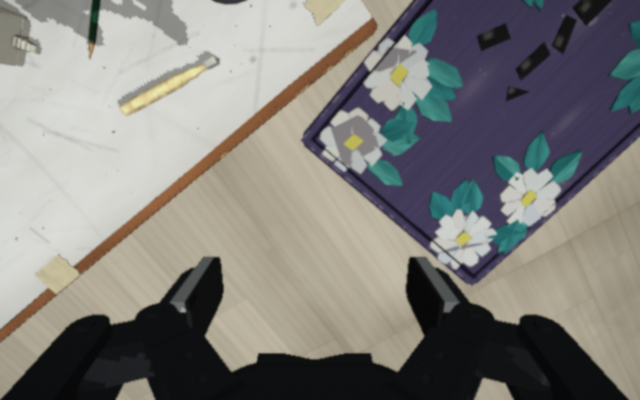

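Run:
```python
from h import *
for n in ['scene','side']:
    p=shot(n)
    for q in ['spool_center','tape_center','foil_center','block_center','solder_cup_floor','tape_stand_seat','foil_stand_seat','drip_tray_rest','jar_center']:
        try:
            m=finder.masks_of(p,q)
        except Exception as e: print(q,e);continue
        for k in m[:2]:
            P=cloud(p,k['region'])
            if len(P)<5: print(n,q,k['score'],k['at'],len(P));continue
            print(n,q,round(k['score'],2),np.round(k['at']),k['region'].sum(),'med',np.round(np.median(P,0),3),'lo',np.round(np.percentile(P,3,axis=0),3),'hi',np.round(np.percentile(P,97,axis=0),3))
```

```text
scene spool_center 0.65 [356. 182.] 353 med [ 0.49  -0.166  0.079] lo [ 0.477 -0.827 -0.256] hi [ 0.881 -0.158  0.098]
scene tape_center 0.75 [353. 198.] 242 med [ 0.482 -0.157  0.048] lo [ 0.466 -0.194  0.034] hi [ 0.522 -0.144  0.053]
scene block_center 0.67 [349. 212.] 415 med [ 0.479 -0.15   0.018] lo [ 0.45  -0.199  0.003] hi [ 0.535 -0.124  0.029]
scene solder_cup_floor 0.88 [329. 246.] 619 med [0.446 0.01  0.009] lo [ 0.414 -0.021  0.004] hi [0.475 0.042 0.022]
scene tape_stand_seat 0.55 [266. 278.] 549 med [0.458 0.186 0.02 ] lo [0.423 0.155 0.006] hi [0.503 0.208 0.044]
scene tape_stand_seat 0.3 [328. 245.] 582 med [0.445 0.01  0.009] lo [ 0.413 -0.021  0.004] hi [0.475 0.041 0.022]
scene drip_tray_rest 0.71 [265. 226.] 1235 med [0.608 0.045 0.007] lo [ 0.552 -0.023  0.003] hi [0.664 0.107 0.012]
scene jar_center 0.63 [190. 259.] 870 med [0.593 0.255 0.043] lo [0.583 0.228 0.007] hi [0.626 0.272 0.059]
side spool_center 0.95 [321. 224.] 440 med [ 0.491 -0.191  0.078] lo [ 0.474 -0.2    0.002] hi [0.564 0.004 0.097]
side spool_center 0.63 [337. 208.] 657 med [0.605 0.039 0.00
[... 162 characters left out ...]
0.053]
side block_center 0.9 [317. 254.] 405 med [ 0.474 -0.209  0.019] lo [ 0.446 -0.228  0.002] hi [ 0.526 -0.175  0.028]
side solder_cup_floor 0.54 [281. 219.] 376 med [0.443 0.005 0.01 ] lo [ 0.411 -0.035  0.002] hi [0.473 0.039 0.022]
side tape_stand_seat 0.93 [276. 197.] 353 med [0.46  0.176 0.01 ] lo [0.425 0.145 0.003] hi [0.5   0.216 0.042]
side foil_stand_seat 0.88 [304. 295.] 1018 med [ 0.407 -0.351  0.009] lo [ 0.371 -0.379  0.002] hi [ 0.451 -0.313  0.038]
side drip_tray_rest 0.26 [317. 249.] 371 med [ 0.473 -0.21   0.019] lo [ 0.446 -0.228  0.003] hi [ 0.521 -0.182  0.028]
side jar_center 0.65 [316. 172.] 276 med [0.6   0.224 0.038] lo [0.58  0.216 0.006] hi [0.623 0.254 0.059]
```

The scene camera shows the pile near (355,195), the tray at (265,228), the cup at (327,245), the tape stand at (265,278) and the jar at (190,258). The foil stand is hidden there, but the side view shows it at (305,293). I'll move the wrist camera over the pile for a better view.

```bash
cat >> h.py <<'E'
def delta(target,yaw=None,pos=None):
    """tool-axes shift (mm) to world target and rz (deg) so that tool y axis points at world yaw (mod 180), from measured pose"""
    s=get_state();q=s['orientation'];r=R.from_quat([q[1],q[2],q[3],q[0]]);M=r.as_matrix()
    d=M.T@(np.array(target)-s['tcp_pos'])*1000
    out=dict(xyz=np.round(d,1))
    cy=np.arctan2(M[1,1],M[0,1]);out['yaw_y']=round(np.degrees(cy),1)
    # level correction + yaw
    if yaw is not None:
        dy=(np.degrees(cy)-yaw+90)%180-90   # positive rz about tool z (down) reduces world yaw
        out['rz']=round(dy,1)
    out['tilt']=np.round(M[:,2],4)
    return out
def rep():
    s=get_state();print('t',round(s['clock'],2),'tcp',np.round(s['tcp_pos'],4),'F',np.round(s['wrist_force'],2),'gap',round(s['finger_gap'],4),'q',np.round(s['joint_pos'],2))
E
python3 - <<'E'
from h import *
p=shot('wrist')
s=get_state();q=s['orientation'];M=R.from_quat([q[1],q[2],q[3],q[0]]).as_matrix()
W=cv2.Rodrigues(np.array(p['rvec']))[0];c=-W.T@np.array(p['tvec']).ravel()
print('cam in tool',M.T@(c-s['tcp_pos']),'axes',np.round(M.T@W.T,3));print(np.round(M,3))
print(delta([0.49,-0.25,0.28],90))
P=[]
for n in ['scene','side']:
    p=shot(n);P.append(cloud(p,np.ones((400,640),bool)))
P=np.vstack(P)
# height map, 2cm cells
H=np.zeros((40,50))
for x,y,z in P:
    if 0.2<x<0.9 and -0.5<y<0.5 and z<0.6:
        i=int((x-0.2)/0.02);j=int((y+0.5)/0.02)
        if i<40: H[i,j]=max(H[i,j],z)
print('cols y -0.5.. ; rows x');
for i in range(35): print('%.2f'%(0.2+0.02*i),' '.join('%3d'%(h*1000) if h>0.004 else '  .' for h in H[i]))
E
```

```text
cam in tool [ 0.07451913 -0.00023478 -0.14235261] axes [[-0.002 -0.956 -0.293]
 [ 1.    -0.001 -0.001]
 [ 0.    -0.293  0.956]]
[[ 0.897  0.443 -0.   ]
 [ 0.443 -0.897 -0.   ]
 [-0.     0.    -1.   ]]
{'xyz': array([ 328.6, -133.9,  -48.7]), 'yaw_y': np.float64(-63.7), 'rz': np.float64(26.3), 'tilt': array([-0., -0., -1.])}
cols y -0.5.. ; rows x
0.20 571 350 348   .   .   .   4   4   4   .  11   4   .   .   4   5  41  41  44  44  44 456 368 340 286 215 182 498 474 419 364 302   5 107 108 108   4   5   4   .   . 126 134 141 148 148 138   .   .   .
0.22 565 499 350   .   .   4   .   4   .  15  15   4   4   4   6  20  42  48  45  45  43  44  43  44  42  44  44 497 490 426 365 269 108 108   . 108 108   4   .   . 122 129 134 144 149 146 135   .   .   .
0.24 482 499 344   .   .   4   4   .  16  15   .   6   5   5   4  20  43  43  44  44  44  44  44  44  44  44 482 497 412   .   .   4 109 162 126   . 107   .   .   . 124 131 133 146 148 142 130 115   .   .
0.26 494 499   .   .   4   4   .  15  15   .   5   4   6   7   .   .  41  42  41  43  41  40  16   .   .   4   5   5   4   5   .   . 108
[... 5723 characters left out ...]
.   .   .   .   .   . 522 567 567   .   .   .   .   .   .   .   .   .   .   .   .   .
0.84   .   .   .   .   .   .   .   .   .   .   .   .   .   .   .   .   .   .   .   .   .   .   .   .   .   .   .   .   .   .   .   .   . 567 567 567   .   .   .   .   .   .   .   .   .   .   .   .   .   .
0.86   .   .   .   .   .   .   .   .   .   .   .   .   .   .   .   .   .   .   .   .   .   .   .   .   .   .   .   .   .   .   .   . 564 567 497  99   .   .   .   .   .   .   .   .   .   .   .   .   .   .
0.88   .   .   .   .   .   .   .   .   .   .   .   .   .   .   .   .   .   .   .   .   .   .   .   .   .   .   . 172 144   .   . 455 567 567   .   .   .   .   .   .   .   .   .   .   .   .   .   .   .   .
```

```bash
python3 -c "
from h import *
print(delta([0.505,-0.175,0.27],-90))"
```

```text
{'xyz': array([ 375.3, -194.5,  -38.7]), 'yaw_y': np.float64(-63.7), 'rz': np.float64(26.3), 'tilt': array([ 0., -0., -1.])}
```

Request:
arm_command(motion=[{"x": 375, "y": -195, "z": -39, "rz": 26.3}, {"x": 375, "y": -195, "z": -39, "rz": 26.3}, {"x": 375, "y": -195, "z": -39, "rz": 26.3}, {"x": 375, "y": -195, "z": -39, "rz": 26.3}, {"x": 375, "y": -195, "z": -39, "rz": 26.3}, {"x": 375, "y": -195, "z": -39, "rz": 26.3}, {"x": 375, "y": -195, "z": -39, "rz": 26.3}, {"x": 375, "y": -195, "z": -39, "rz": 26.3}, {"x": 375, "y": -195, "z": -39, "rz": 26.3}, {"x": 375, "y": -195, "z": -39, "rz": 26.3}])

```text
invalid input at $.motion[0]: expected keys x, y, z, rx, ry, rz, hand
```

Run:
```python
from h import *
rep(); print(delta([0.505,-0.175,0.27],-90))
p=shot('wrist','b_wrist')
for q in ['spool_center','tape_center','foil_center','block_center']:
    for k in finder.masks_of(p,q)[:1]:
        P=cloud(p,k['region']);zt={'spool_center':.095,'tape_center':.05,'foil_center':.032,'block_center':.026}[q]
        T=P[abs(P[:,2]-zt)<0.006]
        print(q,round(k['score'],2),np.round(k['at']),len(P),len(T),np.round(np.median(P,0),3),'top bb',np.round(T.min(0),3),np.round(T.max(0),3))
        if q=='block_center':
            h=cv2.minAreaRect(T[:,:2].astype(np.float32));print(h)
        v=np.zeros((400,640),np.uint8); v[k['region']]=255
        cv2.imwrite('pics/m_%s.png'%q,v)
# any other holders seen
for q in ['foil_stand_seat','solder_cup_floor']:
    for k in finder.masks_of(p,q)[:1]: print(q,k['score'],k['at'],np.median(cloud(p,k['region']),0))
p=shot('scene')
for n in ['scene']:
    P=cloud(p,np.ones((400,640),bool));
```

```text
t 1.3 tcp [ 0.2547 -0.5156  0.2313] F [ 0.61  1.21 -0.03] gap 0.0857 q [-1.25  0.31  0.05  1.3   0.    1.43]
{'xyz': array([ 375.3, -194.5,  -38.7]), 'yaw_y': np.float64(-63.7), 'rz': np.float64(26.3), 'tilt': array([ 0., -0., -1.])}
foil_stand_seat 0.56 [229.4, 3.3] [ 0.37405658 -0.35822235  0.00500191]
```

View pics/b_wrist.png

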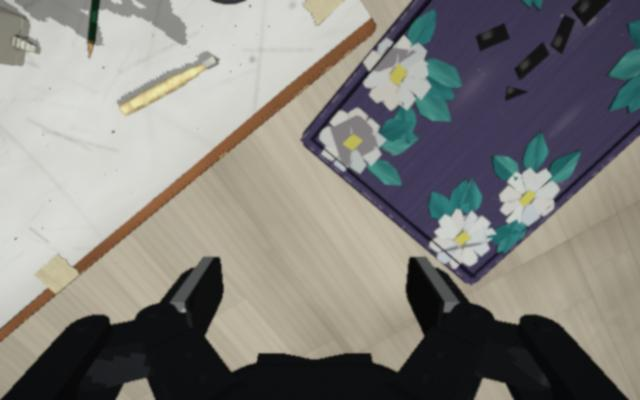

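All seven keys are required in each row, so the arm hasn't moved. I'll repeat the command with every key filled in.

Request:
arm_command(motion=[{"x": 375, "y": -195, "z": -39, "rx": 0, "ry": 0, "rz": 26.3, "hand": -1}, {"x": 375, "y": -195, "z": -39, "rx": 0, "ry": 0, "rz": 26.3, "hand": -1}, {"x": 375, "y": -195, "z": -39, "rx": 0, "ry": 0, "rz": 26.3, "hand": -1}, {"x": 375, "y": -195, "z": -39, "rx": 0, "ry": 0, "rz": 26.3, "hand": -1}, {"x": 375, "y": -195, "z": -39, "rx": 0, "ry": 0, "rz": 26.3, "hand": -1}, {"x": 375, "y": -195, "z": -39, "rx": 0, "ry": 0, "rz": 26.3, "hand": -1}, {"x": 375, "y": -195, "z": -39, "rx": 0, "ry": 0, "rz": 26.3, "hand": -1}, {"x": 375, "y": -195, "z": -39, "rx": 0, "ry": 0, "rz": 26.3, "hand": -1}, {"x": 375, "y": -195, "z": -39, "rx": 0, "ry": 0, "rz": 26.3, "hand": -1}])

```text
clock: 2.82
tcp_pos: [0.5044, -0.1746, 0.2702]
orientation: [0.0, 1.0, 0.0, -0.0]
wrist_force: [-0.1, 0.7, -0.3]
finger_gap: 0.0853
```

```bash
cat > look.py <<'E'
from h import *
import sys
rep(); print(delta(get_state()['tcp_pos'],-90))
p=shot('wrist',sys.argv[1])
Z={'spool_center':.095,'tape_center':.05,'foil_center':.032,'block_center':.026,'solder_cup_floor':.02,'tape_stand_seat':.02,'foil_stand_seat':.02,'drip_tray_rest':.01,'jar_center':.057}
for q in Z:
    for k in finder.masks_of(p,q)[:1]:
        P=cloud(p,k['region']);
        if len(P)<10: print(q,k['score'],k['at']);continue
        T=P[abs(P[:,2]-Z[q])<0.006]
        print(q,round(k['score'],2),np.round(k['at']),len(P),len(T),np.round(np.median(P,0),3))
        if len(T)>10:
            h=cv2.minAreaRect(T[:,:2].astype(np.float32))
            print('   top bb',np.round(T.min(0),3),np.round(T.max(0),3),'rect',np.round(h[0],4),np.round(h[1],4),round(h[2],1))
E
python3 look.py b_wrist
```

```text
t 2.83 tcp [ 0.5044 -0.1746  0.2702] F [-0.15  0.73 -0.27] gap 0.0853 q [-0.48  0.22  0.02  1.37 -0.    2.66]
{'xyz': array([0., 0., 0.]), 'yaw_y': np.float64(-90.0), 'rz': np.float64(0.0), 'tilt': array([-4.e-04, -4.e-04, -1.e+00])}
spool_center 0.6 [318. 188.] 1435 1133 [ 0.498 -0.179  0.094]
   top bb [ 0.474 -0.199  0.09 ] [ 0.515 -0.159  0.097] rect [ 0.4949 -0.1792] [0.0406 0.0409] 28.8
tape_center 0.6 [317. 163.] 1056 953 [ 0.513 -0.179  0.05 ]
   top bb [ 0.478 -0.211  0.044] [ 0.529 -0.147  0.053] rect [ 0.5034 -0.1787] [0.0503 0.0639] 1.2
foil_center 0.77 [290. 169.] 290 255 [ 0.505 -0.147  0.032]
   top bb [ 0.469 -0.177  0.027] [ 0.53  -0.138  0.034] rect [ 0.5036 -0.153 ] [0.0262 0.0652] 69.4
block_center 0.83 [292. 167.] 810 729 [ 0.498 -0.165  0.025]
   top bb [ 0.448 -0.228  0.02 ] [ 0.541 -0.125  0.028] rect [ 0.4934 -0.1766] [0.0899 0.0584] 56.9
solder_cup_floor 0.83 [180. 207.] 2176 443 [0.446 0.007 0.006]
   top bb [ 0.413 -0.04   0.014] [0.477 0.038 0.024] rect [ 0.4456 -0.0005] [0.0639 0.0768] 2.7
tape_stand_seat 0.98 [ 48. 193.] 3392 1279 [0.47  0.179 0.009]
   top bb [0.436 0.16  0.015] [0.493 0.219 0.026] rect [0.4638 0.1896] [0.0576 0.0578] 21.1
foil_stand_seat 0.8 [429. 230.] 3222 906 [ 0.422 -0.33   0.008]
   top bb [ 0.385 -0.365  0.015] [ 0.442 -0.307  0.026] rect [ 0.4131 -0.3359] [0.0574 0.0573] 64.6
drip_tray_rest 0.95 [138.  77.] 8372 7424 [0.611 0.039 0.005]
   top bb [ 0.544 -0.035  0.004] [0.674 0.112 0.013] rect [0.6088 0.039 ] [0.0923 0.1257] 23.1
```

View pics/b_wrist.png

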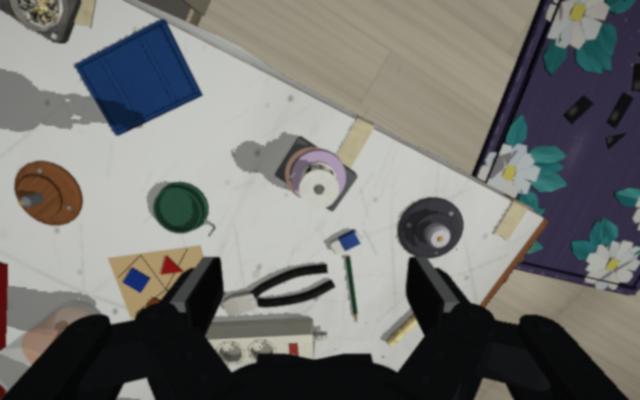

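The wrist view shows the pile at (318,175), the cup at (180,207) with its eye at (210,228), the tape stand at (48,193), the foil stand at (430,228) and the tray at (138,77). Next I'll fit circles for precise centres and zoom in on the pile.

```bash
cat >> h.py <<'E'
def rfit(T,r,n=300):
    """fit circle of known radius r to the outer hull of points"""
    from scipy.optimize import least_squares
    H=cv2.convexHull(T[:,:2].astype(np.float32)).reshape(-1,2)
    c0,_=cv2.minEnclosingCircle(H)
    f=least_squares(lambda c:np.hypot(*(H-c).T)-r,c0,loss='soft_l1',f_scale=0.001)
    res=f.fun;return np.round(f.x,4),round(float(np.std(res)*1000),2),round(cv2.minEnclosingCircle(H)[1]*1000,1)
def view(p,name,x0,y0,w,h,s):
    im=p['image'][y0:y0+h,x0:x0+w,::-1];cv2.imwrite('pics/%s.png'%name,cv2.resize(im,None,fx=s,fy=s,interpolation=cv2.INTER_CUBIC))
E
python3 - <<'E'
from h import *
p=shot('wrist'); view(p,'b_zoom',240,110,160,120,5); view(p,'b_cup',110,150,160,120,4)
A=cloud(p,np.ones((400,640),bool))
def sel(c,rad,z0,z1): 
    m=(np.hypot(A[:,0]-c[0],A[:,1]-c[1])<rad)&(A[:,2]>z0)&(A[:,2]<z1);return A[m]
print('spool',rfit(sel((.495,-.179),.03,.088,.102),.021))
T=sel((.4965,-.179),.04,.044,.056);H=T[T[:,0]>0.495]
print('tape',rfit(T,.0325),circ(cv2.convexHull(H[:,:2].astype(np.float32)).reshape(-1,2)))
T=sel((.495,-.179),.06,.029,.036);print('foil',len(T),T.min(0),T.max(0)); 
print('foil',rfit(T,.0335))
print('cup',rfit(sel((.446,.006),.04,.016,.026),.0315),'eye',sel((.446,.006),.07,.026,.04).mean(0))
# cup inner floor
print('tstand',rfit(sel((.4638,.1896),.034,.016,.026),.029),'foot',rfit(sel((.4638,.1896),.055,.0055,.013),.046),'spindle',np.median(sel((.4638,.1896),.03,.04,.06),0))
print('fstand',rfit(sel((.4131,-.3359),.034,.016,.026),.029),'foot',rfit(sel((.4131,-.3359),.055,.0055,.013),.046),'spindle',rfit(sel((.4131,-.3359),.03,.034,.06),.016))
print('table z',np.median(sel((.49,-.06),.02,-.02,.02)[:,2]))
E
```

```text
spool (array([ 0.4945, -0.1791]), 0.17, 21.1)
tape (array([ 0.4961, -0.1792]), 0.17, 32.6) (array([ 0.49785343, -0.17892631]), np.float64(0.031083489268037393))
foil 271 [ 0.46750676 -0.19495448  0.02920522] [ 0.52991994 -0.13875609  0.03590783]
foil (array([ 0.4966, -0.1722]), 0.68, 35.1)
cup (array([0.4453, 0.0067]), 0.58, 33.6) eye [ 0.41799735 -0.03761275  0.02968595]
tstand (array([0.4643, 0.1894]), 0.56, 30.4) foot (array([0.4644, 0.1887]), 0.68, 46.5) spindle [0.46477147 0.18676949 0.04359189]
fstand (array([ 0.4131, -0.3361]), 0.34, 29.7) foot (array([ 0.4139, -0.3359]), 0.57, 45.3) spindle (array([ 0.4149, -0.335 ]), 1.08, 14.7)
table z 0.0008730544589365247
```

View pics/b_zoom.png

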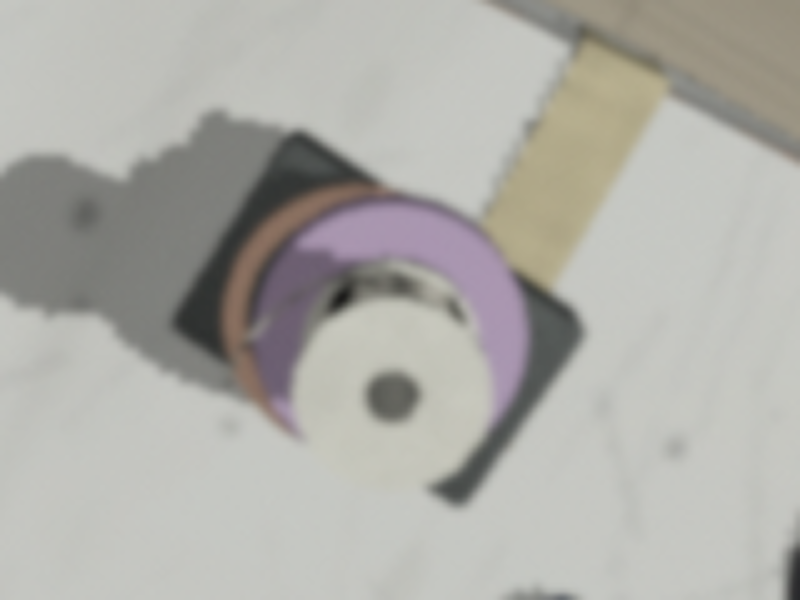

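View pics/b_cup.png

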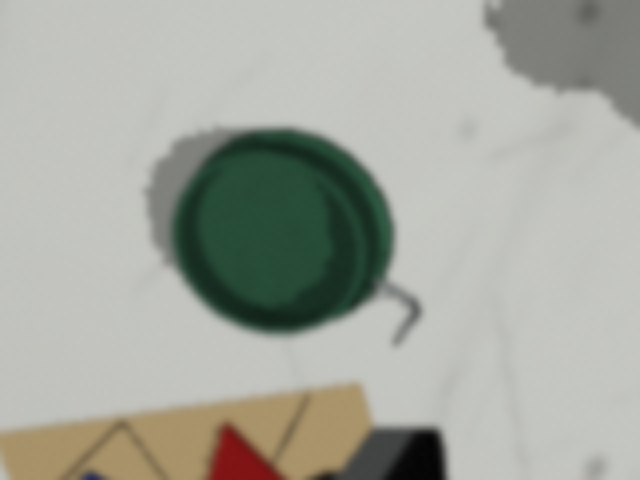

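Request:
arm_command(motion=[{"x": -10, "y": 4.5, "z": 60, "rx": 0, "ry": 0, "rz": -57, "hand": -1}, {"x": -10, "y": 4.5, "z": 60, "rx": 0, "ry": 0, "rz": -57, "hand": -1}, {"x": -10, "y": 4.5, "z": 60, "rx": 0, "ry": 0, "rz": -57, "hand": -1}, {"x": -10, "y": 4.5, "z": 60, "rx": 0, "ry": 0, "rz": -57, "hand": -1}, {"x": -10, "y": 4.5, "z": 60, "rx": 0, "ry": 0, "rz": -57, "hand": -1}, {"x": -10, "y": 4.5, "z": 60, "rx": 0, "ry": 0, "rz": -57, "hand": -1}, {"x": -10, "y": 4.5, "z": 120, "rx": 0, "ry": 0, "rz": -57, "hand": -1}, {"x": -10, "y": 4.5, "z": 170, "rx": 0, "ry": 0, "rz": -57, "hand": -1}, {"x": -10, "y": 4.5, "z": 200, "rx": 0, "ry": 0, "rz": -57, "hand": -1}, {"x": -10, "y": 4.5, "z": 200, "rx": 0, "ry": 0, "rz": -57, "hand": -1}])

```text
clock: 4.62
tcp_pos: [0.4925, -0.1781, 0.0681]
orientation: [-0.002, 0.879, 0.477, -0.001]
wrist_force: [-0.4, 0.4, 0.3]
finger_gap: 0.0853
```

Run:
```python
from h import *
rep(); print(delta([0.4945,-0.1791,0.069],-33))
p=shot('wrist','c_wrist')
p=shot('side');view(p,'c_side',200,140,240,180,3)
```

```text
t 4.62 tcp [ 0.4925 -0.1781  0.0681] F [-0.42  0.35  0.33] gap 0.0853 q [-0.5   0.33 -0.35  0.89 -0.    1.65]
{'xyz': array([ 0.3,  2.2, -0.9]), 'yaw_y': np.float64(-33.0), 'rz': np.float64(-0.0), 'tilt': array([-0.0048,  0.0025, -1.    ])}
```

View pics/c_wrist.png

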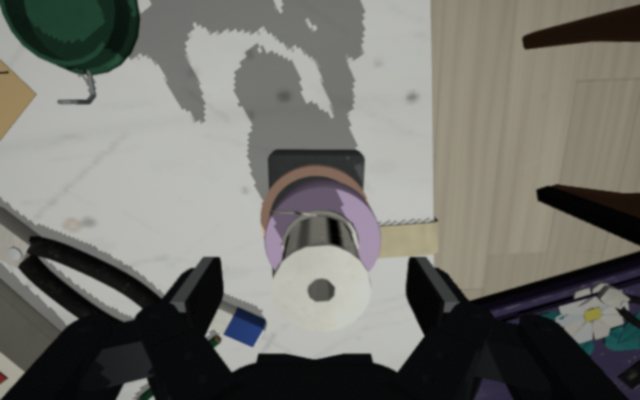

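View pics/c_side.png

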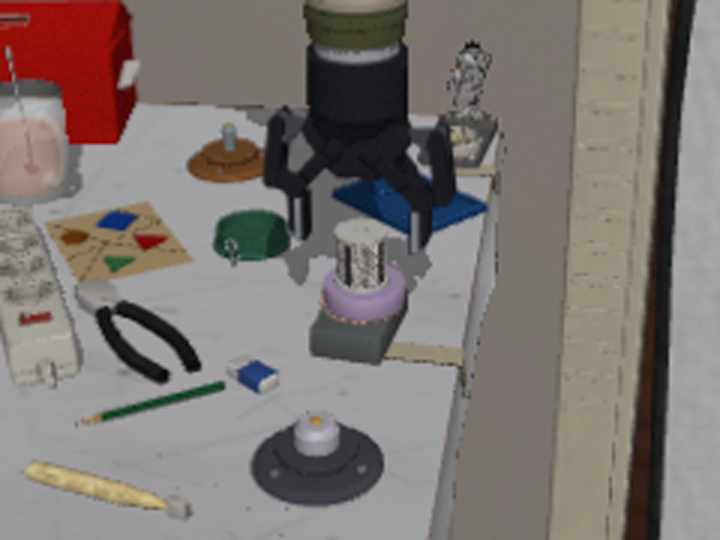

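The wrist view has the spool flange at (320,290), centred between the fingers at about x=222 and x=406. I'll close on it with a 2 mm correction.

Request:
arm_command(motion=[{"x": 0, "y": 0, "z": 0, "rx": 0, "ry": 0, "rz": 0, "hand": -0.5}, {"x": 0, "y": 0, "z": 0, "rx": 0, "ry": 0, "rz": 0, "hand": 1}, {"x": 0, "y": 0, "z": 0, "rx": 0, "ry": 0, "rz": 0, "hand": 1}, {"x": 0, "y": 0, "z": 0, "rx": 0, "ry": 0, "rz": 0, "hand": 1}, {"x": 0, "y": 0, "z": 0, "rx": 0, "ry": 0, "rz": 0, "hand": 1}, {"x": 0, "y": 0, "z": 0, "rx": 0, "ry": 0, "rz": 0, "hand": 1}, {"x": 0, "y": 0, "z": 0, "rx": 0, "ry": 0, "rz": 0, "hand": 1}], force=40)

```text
clock: 5.6
tcp_pos: [0.4953, -0.1795, 0.0716]
orientation: [0.001, 0.879, 0.477, 0.001]
wrist_force: [-0.1, 0.9, 5.9]
finger_gap: 0.041
```

Run:
```python
from h import *
rep(); print(delta([0.4945,-0.1791,0.069],-33))
p=shot('side');view(p,'d_side',240,150,180,135,4)
```

```text
t 5.6 tcp [ 0.4953 -0.1795  0.0716] F [-0.09  0.89  5.94] gap 0.041 q [-0.5   0.32 -0.35  0.89 -0.    1.65]
{'xyz': array([-0. , -0.9,  2.6]), 'yaw_y': np.float64(-33.0), 'rz': np.float64(-0.0), 'tilt': array([ 0.002 , -0.0011, -1.    ])}
```

View pics/d_side.png

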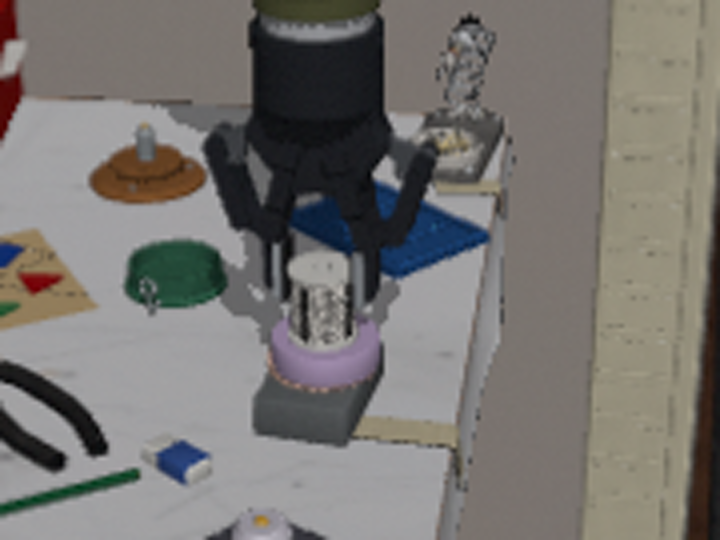

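Request:
arm_command(motion=[{"x": 0, "y": 0, "z": -30, "rx": 0, "ry": 0, "rz": 0, "hand": 1}, {"x": 0, "y": 0, "z": -70, "rx": 0, "ry": 0, "rz": 0, "hand": 1}, {"x": 0, "y": 0, "z": -100, "rx": 0, "ry": 0, "rz": 0, "hand": 1}, {"x": 0, "y": 0, "z": -100, "rx": 0, "ry": 0, "rz": 0, "hand": 1}])

```text
clock: 6.15
tcp_pos: [0.4961, -0.18, 0.1727]
orientation: [0.002, 0.879, 0.477, 0.001]
wrist_force: [0.2, 0.0, -1.6]
finger_gap: 0.0407
```

Run:
```python
from h import *
rep(); print(delta([0.4453,0.0067,0.17],-33))
p=shot('wrist','e_wrist')
A=cloud(p,np.ones((400,640),bool))
def sel(c,rad,z0,z1): 
    m=(np.hypot(A[:,0]-c[0],A[:,1]-c[1])<rad)&(A[:,2]>z0)&(A[:,2]<z1);return A[m]
c=np.array([.4453,.0067])
T=sel(c,.036,.016,.026)
print('cup',rfit(T,.0315),rfit(sel(c,.028,.003,.010),.0295))
```

```text
t 6.15 tcp [ 0.4961 -0.18    0.1727] F [ 0.21  0.03 -1.56] gap 0.0407 q [-0.5   0.24 -0.19  1.13 -0.    1.65]
{'xyz': array([ 128.9, -144.3,    2. ]), 'yaw_y': np.float64(-33.0), 'rz': np.float64(-0.0), 'tilt': array([ 0.0046, -0.0026, -1.    ])}
cup (array([0.4452, 0.0063]), 0.45, 33.1) (array([0.4461, 0.0061]), 2.08, 28.0)
```

View pics/e_wrist.png

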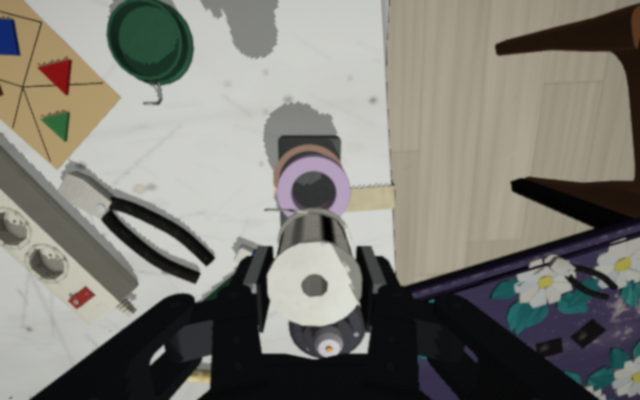

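The spool is held and the cup is reconfirmed at about (0.445, 0.0065). Next I carry it over and start lowering.

Request:
arm_command(motion=[{"x": 30, "y": -33, "z": 0, "rx": 0, "ry": 0, "rz": 0, "hand": 1}, {"x": 65, "y": -71, "z": 0, "rx": 0, "ry": 0, "rz": 0, "hand": 1}, {"x": 100, "y": -110, "z": 0, "rx": 0, "ry": 0, "rz": 0, "hand": 1}, {"x": 129, "y": -142.5, "z": 0, "rx": 0, "ry": 0, "rz": 0, "hand": 1}, {"x": 129, "y": -142.5, "z": 0, "rx": 0, "ry": 0, "rz": 0, "hand": 1}, {"x": 129, "y": -142.5, "z": 40, "rx": 0, "ry": 0, "rz": 0, "hand": 1}, {"x": 129, "y": -142.5, "z": 80, "rx": 0, "ry": 0, "rz": 0, "hand": 1}, {"x": 129, "y": -142.5, "z": 110, "rx": 0, "ry": 0, "rz": 0, "hand": 1}, {"x": 129, "y": -142.5, "z": 110, "rx": 0, "ry": 0, "rz": 0, "hand": 1}])

```text
clock: 7.32
tcp_pos: [0.4424, 0.0063, 0.0574]
orientation: [-0.002, 0.879, 0.477, -0.003]
wrist_force: [-1.0, 0.4, -0.6]
finger_gap: 0.0402
```

Run:
```python
from h import *
rep(); print(delta([0.4453,0.0065,0.029],-33))
p=shot('wrist','f_wrist')
p=shot('side');view(p,'f_side',220,130,180,135,4)
```

```text
t 7.33 tcp [0.4424 0.0063 0.0574] F [-0.97  0.4  -0.63] gap 0.0402 q [-0.17  0.2  -0.56  0.81 -0.    1.98]
{'xyz': array([ 1.8,  2.5, 28.4]), 'yaw_y': np.float64(-33.1), 'rz': np.float64(-0.1), 'tilt': array([-6.8e-03,  8.0e-04, -1.0e+00])}
```

View pics/f_wrist.png

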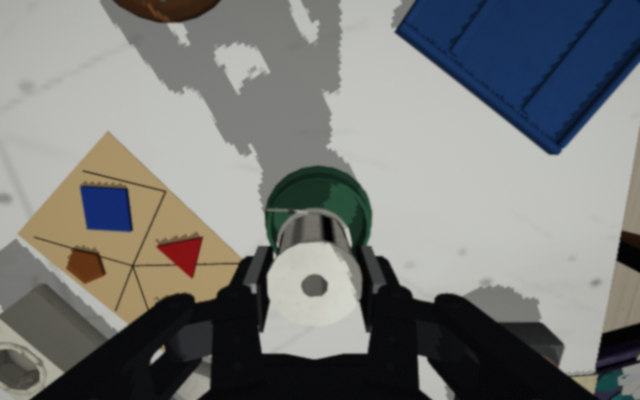

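View pics/f_side.png

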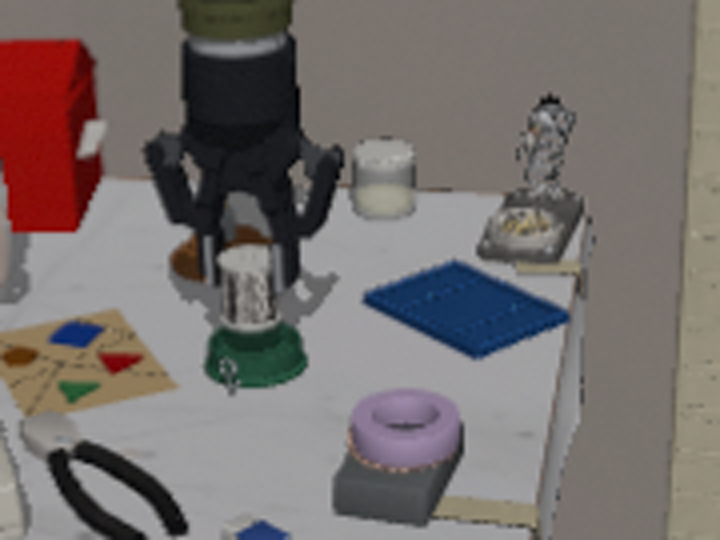

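The spool is centred over the cup with the rim in view around it. I'll lower it to the floor.

Request:
arm_command(motion=[{"x": 0, "y": 0, "z": 15, "rx": 0, "ry": 0, "rz": 0, "hand": 1}, {"x": 0, "y": 0, "z": 26, "rx": 0, "ry": 0, "rz": 0, "hand": 1}, {"x": 0, "y": 0, "z": 31, "rx": 0, "ry": 0, "rz": 0, "hand": 1}, {"x": 0, "y": 0, "z": 33, "rx": 0, "ry": 0, "rz": 0, "hand": 1}, {"x": 0, "y": 0, "z": 33, "rx": 0, "ry": 0, "rz": 0, "hand": 1}])

```text
clock: 8.05
tcp_pos: [0.4456, 0.0066, 0.0278]
orientation: [0.0, 0.879, 0.477, 0.0]
wrist_force: [-1.3, 0.4, 0.8]
finger_gap: 0.0408
```

```bash
python3 -c "
from h import *
rep(); print(delta([0.4453,0.0065,0.029],-33))"
```

```text
t 8.05 tcp [0.4456 0.0066 0.0278] F [-1.34  0.36  0.78] gap 0.0408 q [-0.17  0.24 -0.6   0.73 -0.    1.98]
{'xyz': array([-0.2, -0.2, -1.2]), 'yaw_y': np.float64(-33.0), 'rz': np.float64(-0.0), 'tilt': array([ 6.e-04, -2.e-04, -1.e+00])}
```

Request:
arm_command(motion=[{"x": 0, "y": 0, "z": 0, "rx": 0, "ry": 0, "rz": 0, "hand": -0.2}, {"x": 0, "y": 0, "z": 0, "rx": 0, "ry": 0, "rz": 0, "hand": -1}, {"x": 0, "y": 0, "z": 0, "rx": 0, "ry": 0, "rz": 0, "hand": -1}, {"x": 0, "y": 0, "z": -20, "rx": 0, "ry": 0, "rz": 0, "hand": -1}, {"x": 0, "y": 0, "z": -60, "rx": 0, "ry": 0, "rz": 0, "hand": -1}, {"x": 0, "y": 0, "z": -115, "rx": 0, "ry": 0, "rz": 0, "hand": -1}, {"x": 0, "y": 0, "z": -170, "rx": 0, "ry": 0, "rz": 0, "hand": -1}, {"x": 0, "y": 0, "z": -170, "rx": 0, "ry": 0, "rz": 0, "hand": -1}])

```text
clock: 9.05
tcp_pos: [0.4483, 0.0062, 0.2019]
orientation: [0.003, 0.879, 0.477, 0.004]
wrist_force: [0.1, -0.1, -0.3]
finger_gap: 0.0855
```

Run:
```python
from h import *
rep(); 
p=shot('wrist','g_wrist')
A=cloud(p,np.ones((400,640),bool))
def sel(c,rad,z0,z1): 
    m=(np.hypot(A[:,0]-c[0],A[:,1]-c[1])<rad)&(A[:,2]>z0)&(A[:,2]<z1);return A[m]
c=np.array([.4453,.0067])
T=sel(c,.036,.016,.026)
print('cup',rfit(T,.0315))
T=sel(c,.036,.042,.06);print('spool',rfit(T,.021),np.median(T,0))
c=(.4643,.189)
T=sel(c,.034,.016,.026);print('tstand',len(T),rfit(T,.029),rfit(sel(c,.055,.0055,.013),.046),np.median(sel(c,.03,.04,.06),0))
c=(.4961,-.1792)
T=sel(c,.05,.044,.06);print('tape',len(T));
if len(T): print(rfit(T,.0325))
```

```text
t 9.05 tcp [0.4483 0.0062 0.2019] F [ 0.12 -0.08 -0.29] gap 0.0855 q [-0.17  0.07 -0.32  1.16 -0.    1.98]
cup (array([0.4449, 0.007 ]), 0.2, 32.6)
spool (array([0.4455, 0.0073]), 3.31, 27.1) [0.44551974 0.00718183 0.05071623]
tstand 1903 (array([0.4633, 0.1897]), 4.33, 28.9) (array([0.4645, 0.1901]), 1.03, 45.4) [0.46187093 0.18546208 0.04260204]
tape 272
(array([ 0.496 , -0.1785]), 1.58, 23.0)
```

View pics/g_wrist.png

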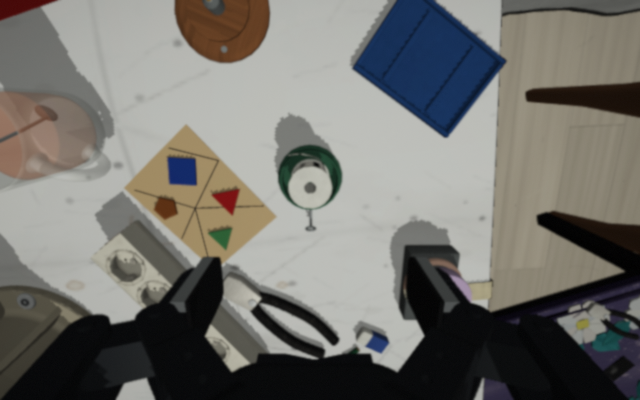

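The spool stands in the cup, top at z≈51 mm and centred within 1 mm. Now back to the pile for the tape.

Request:
arm_command(motion=[{"x": -32, "y": 36, "z": 0, "rx": 0, "ry": 0, "rz": 0, "hand": -1}, {"x": -64, "y": 72, "z": 0, "rx": 0, "ry": 0, "rz": 0, "hand": -1}, {"x": -96, "y": 108, "z": 0, "rx": 0, "ry": 0, "rz": 0, "hand": -1}, {"x": -128, "y": 144, "z": 10, "rx": 0, "ry": 0, "rz": 0, "hand": -1}, {"x": -128, "y": 144, "z": 40, "rx": 0, "ry": 0, "rz": 0, "hand": -1}, {"x": -128, "y": 144, "z": 40, "rx": 0, "ry": 0, "rz": 0, "hand": -1}, {"x": -128, "y": 144, "z": 40, "rx": 0, "ry": 0, "rz": 0, "hand": -1}])

```text
clock: 9.98
tcp_pos: [0.4958, -0.1785, 0.157]
orientation: [-0.001, 0.879, 0.477, -0.0]
wrist_force: [1.1, -0.1, 0.4]
finger_gap: 0.0852
```

Run:
```python
from h import *
rep(); 
p=shot('wrist','i_wrist')
A=cloud(p,np.ones((400,640),bool))
def sel(c,rad,z0,z1): 
    m=(np.hypot(A[:,0]-c[0],A[:,1]-c[1])<rad)&(A[:,2]>z0)&(A[:,2]<z1);return A[m]
c=(.4961,-.1792)
T=sel(c,.045,.044,.06);f=rfit(T,.0325);print('tape',len(T),f);
print(delta([*f[0],0.031],-33))
T=sel(c,.06,.029,.036);print('foil',len(T),rfit(T,.0335))
T=sel(c,.07,.022,.029);print(cv2.minAreaRect(T[:,:2].astype(np.float32)))
```

```text
t 9.97 tcp [ 0.4958 -0.1785  0.157 ] F [ 1.11 -0.13  0.38] gap 0.0852 q [-0.5   0.26 -0.22  1.1  -0.    1.65]
tape 3096 (array([ 0.4964, -0.1791]), 0.13, 32.7)
{'xyz': array([ -0.4,   0.3, 126.8]), 'yaw_y': np.float64(-33.0), 'rz': np.float64(0.0), 'tilt': array([ 1.e-04, -1.e-04, -1.e+00])}
foil 720 (array([ 0.4968, -0.1713]), 2.69, 33.3)
((0.49356359243392944, -0.17641732096672058), (0.08994776755571365, 0.057922180742025375), 56.52604293823242)
```

View pics/i_wrist.png

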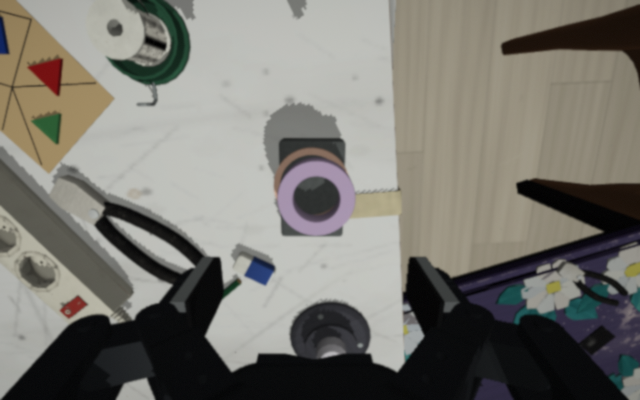

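Tape ring at (317,197), centred at (0.4964, −0.1791). I'll go down and grip it with low force.

Request:
arm_command(motion=[{"x": 0, "y": 0, "z": 60, "rx": 0, "ry": 0, "rz": 0, "hand": -1}, {"x": 0, "y": 0, "z": 105, "rx": 0, "ry": 0, "rz": 0, "hand": -1}, {"x": 0, "y": 0, "z": 126, "rx": 0, "ry": 0, "rz": 0, "hand": -1}, {"x": 0, "y": 0, "z": 126, "rx": 0, "ry": 0, "rz": 0, "hand": -1}, {"x": 0, "y": 0, "z": 126, "rx": 0, "ry": 0, "rz": 0, "hand": -0.3}, {"x": 0, "y": 0, "z": 126, "rx": 0, "ry": 0, "rz": 0, "hand": 0.5}, {"x": 0, "y": 0, "z": 126, "rx": 0, "ry": 0, "rz": 0, "hand": 1}, {"x": 0, "y": 0, "z": 126, "rx": 0, "ry": 0, "rz": 0, "hand": 1}, {"x": 0, "y": 0, "z": 126, "rx": 0, "ry": 0, "rz": 0, "hand": 1}], force=25)

```text
clock: 11.15
tcp_pos: [0.4979, -0.1797, 0.0335]
orientation: [0.002, 0.879, 0.477, 0.001]
wrist_force: [-1.1, 1.1, 7.3]
finger_gap: 0.0632
```

Run:
```python
from h import *
rep(); 
p=shot('wrist','j_wrist')
p=shot('side');view(p,'j_side',240,150,180,135,4)
```

```text
t 11.15 tcp [ 0.4979 -0.1797  0.0335] F [-1.07  1.07  7.27] gap 0.0632 q [-0.5   0.37 -0.39  0.8   0.    1.65]
```

View pics/j_wrist.png

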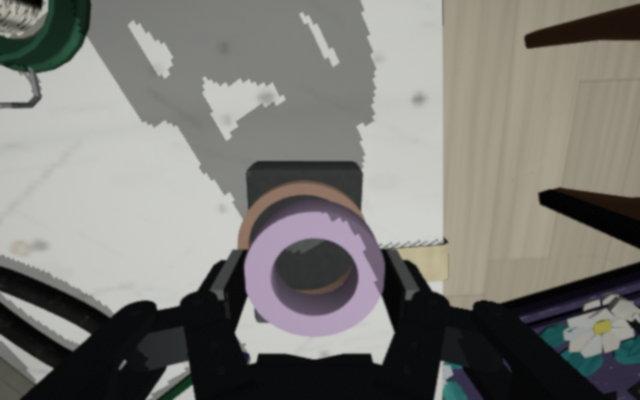

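View pics/j_side.png

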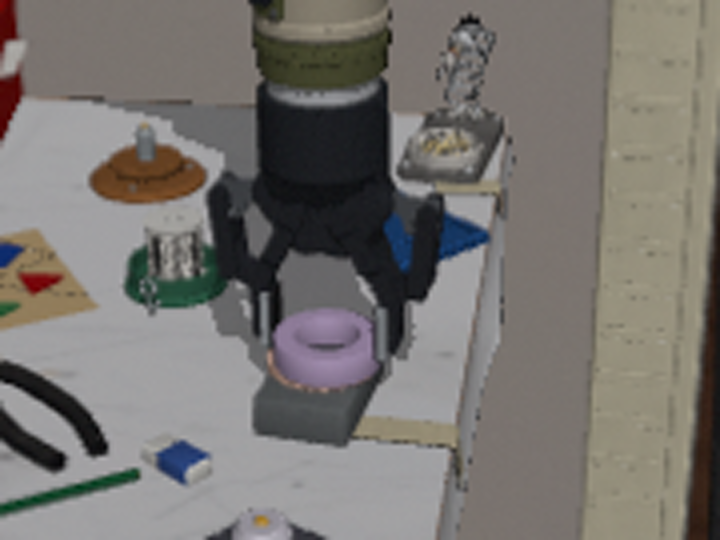

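The tape is gripped (gap 63 mm). The ring is at (315,270) between the pads, and the foil and block still sit underneath. Lifting.

Request:
arm_command(motion=[{"x": 0, "y": 0, "z": -15, "rx": 0, "ry": 0, "rz": 0, "hand": 1}, {"x": 0, "y": 0, "z": -40, "rx": 0, "ry": 0, "rz": 0, "hand": 1}, {"x": 0, "y": 0, "z": -80, "rx": 0, "ry": 0, "rz": 0, "hand": 1}, {"x": 0, "y": 0, "z": -110, "rx": 0, "ry": 0, "rz": 0, "hand": 1}, {"x": 0, "y": 0, "z": -110, "rx": 0, "ry": 0, "rz": 0, "hand": 1}])

```text
clock: 11.88
tcp_pos: [0.4984, -0.1803, 0.1453]
orientation: [0.003, 0.879, 0.477, 0.002]
wrist_force: [1.1, 0.3, -0.5]
finger_gap: 0.0629
```

Run:
```python
from h import *
rep(); 
p=shot('wrist','k_wrist')
A=cloud(p,np.ones((400,640),bool))
c=(.4965,-.1785)
def sel(c,rad,z0,z1): 
    m=(np.hypot(A[:,0]-c[0],A[:,1]-c[1])<rad)&(A[:,2]>z0)&(A[:,2]<z1);return A[m]
T=sel(c,.036,.145,.17);print('tape held',len(T),rfit(T,.0325),np.median(T,0))
# plane fit tape top
n=np.linalg.svd(T-T.mean(0),full_matrices=False)[2][2];print('normal',n)
T=sel(c,.06,.029,.037);print('foil',len(T),rfit(T,.0335))
```

```text
t 11.88 tcp [ 0.4984 -0.1803  0.1453] F [ 1.09  0.26 -0.55] gap 0.0629 q [-0.5   0.26 -0.24  1.06 -0.    1.65]
tape held 12392 (array([ 0.4977, -0.1801]), 1.5, 35.7) [ 0.49875409 -0.17721196  0.1610928 ]
normal [-0.00135203 -0.00515084  0.99998582]
foil 1052 (array([ 0.4966, -0.1718]), 0.17, 33.8)
```

View pics/k_wrist.png

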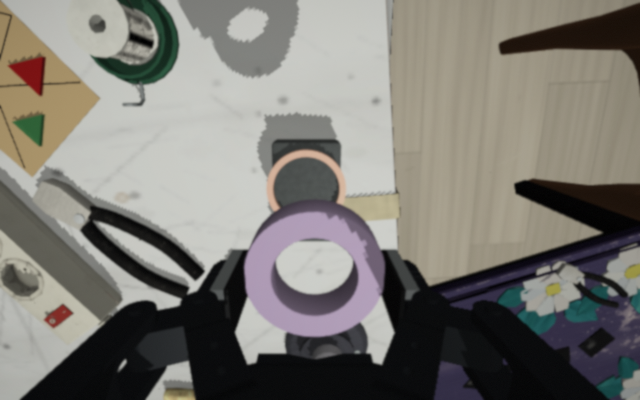

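Request:
arm_command(motion=[{"x": 30, "y": -23, "z": 0, "rx": 0, "ry": 0, "rz": 0, "hand": 1}, {"x": 70, "y": -55, "z": 0, "rx": 0, "ry": 0, "rz": 0, "hand": 1}, {"x": 110, "y": -86, "z": 0, "rx": 0, "ry": 0, "rz": 0, "hand": 1}, {"x": 150, "y": -117, "z": 0, "rx": 0, "ry": 0, "rz": 0, "hand": 1}, {"x": 190, "y": -148, "z": 0, "rx": 0, "ry": 0, "rz": 0, "hand": 1}, {"x": 230, "y": -180, "z": 0, "rx": 0, "ry": 0, "rz": 0, "hand": 1}, {"x": 265, "y": -207, "z": 0, "rx": 0, "ry": 0, "rz": 0, "hand": 1}, {"x": 291, "y": -227, "z": 0, "rx": 0, "ry": 0, "rz": 0, "hand": 1}, {"x": 291, "y": -227, "z": 0, "rx": 0, "ry": 0, "rz": 0, "hand": 1}, {"x": 291, "y": -227, "z": 0, "rx": 0, "ry": 0, "rz": 0, "hand": 1}])

```text
clock: 13.18
tcp_pos: [0.4639, 0.188, 0.1405]
orientation: [0.0, 0.879, 0.477, -0.001]
wrist_force: [-0.1, -0.6, -1.4]
finger_gap: 0.0628
```

Run:
```python
from h import *
rep(); 
p=shot('wrist','l_wrist')
A=cloud(p,np.ones((400,640),bool))
def sel(c,rad,z0,z1): 
    m=(np.hypot(A[:,0]-c[0],A[:,1]-c[1])<rad)&(A[:,2]>z0)&(A[:,2]<z1);return A[m]
c=(.4643,.189)
T=sel(c,.034,.016,.026);print('seat',len(T));print(rfit(T,.029) if len(T)>9 else '')
T=sel(c,.06,.0055,.013);print('foot',len(T));print(rfit(T,.046) if len(T)>9 else '')
T=sel(c,.03,.04,.055);print('spindle',len(T),np.median(T,0) if len(T) else '')
print(delta([.4645,.189,.08],-33))
```

```text
t 13.18 tcp [0.4639 0.188  0.1405] F [-0.12 -0.65 -1.4 ] gap 0.0628 q [ 0.22  0.22 -0.31  1.05 -0.    2.37]
seat 2098
(array([0.4633, 0.1893]), 0.39, 29.0)
foot 2863
(array([0.4631, 0.1885]), 0.77, 45.4)
spindle 97 [0.46591202 0.19329718 0.04231645]
{'xyz': array([ 1.4, -0.4, 60.7]), 'yaw_y': np.float64(-33.1), 'rz': np.float64(-0.1), 'tilt': array([-1.2e-03, -7.0e-04, -1.0e+00])}
```

View pics/l_wrist.png

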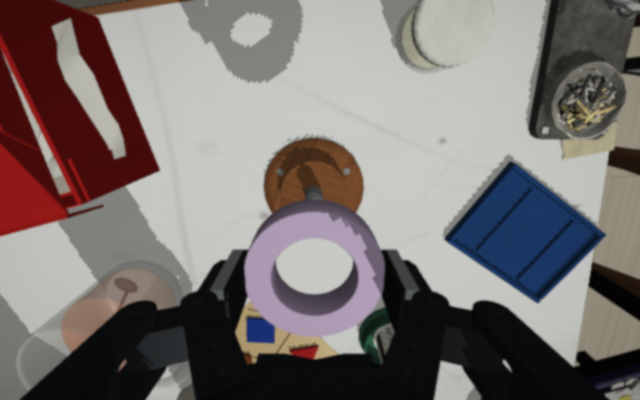

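The seat fit gives (0.4633, 0.1893) and the tape is within 1.5 mm of it. I'll lower it over the spindle.

Request:
arm_command(motion=[{"x": 1, "y": -0.5, "z": 30, "rx": 0, "ry": 0, "rz": 0, "hand": 1}, {"x": 1, "y": -0.5, "z": 60, "rx": 0, "ry": 0, "rz": 0, "hand": 1}, {"x": 1, "y": -0.5, "z": 80, "rx": 0, "ry": 0, "rz": 0, "hand": 1}, {"x": 1, "y": -0.5, "z": 95, "rx": 0, "ry": 0, "rz": 0, "hand": 1}, {"x": 1, "y": -0.5, "z": 108, "rx": 0, "ry": 0, "rz": 0, "hand": 1}, {"x": 1, "y": -0.5, "z": 112, "rx": 0, "ry": 0, "rz": 0, "hand": 1}, {"x": 1, "y": -0.5, "z": 112, "rx": 0, "ry": 0, "rz": 0, "hand": 1}])

```text
clock: 14.1
tcp_pos: [0.4648, 0.1896, 0.0294]
orientation: [0.0, 0.879, 0.477, 0.0]
wrist_force: [-0.2, -0.1, 0.5]
finger_gap: 0.063
```

Run:
```python
from h import *
rep(); 
p=shot('wrist','n_wrist')
p=shot('side');view(p,'n_side',200,110,180,135,4)
```

```text
t 14.1 tcp [0.4648 0.1896 0.0294] F [-0.22 -0.1   0.49] gap 0.063 q [ 0.23  0.33 -0.46  0.78 -0.    2.37]
```

View pics/n_wrist.png

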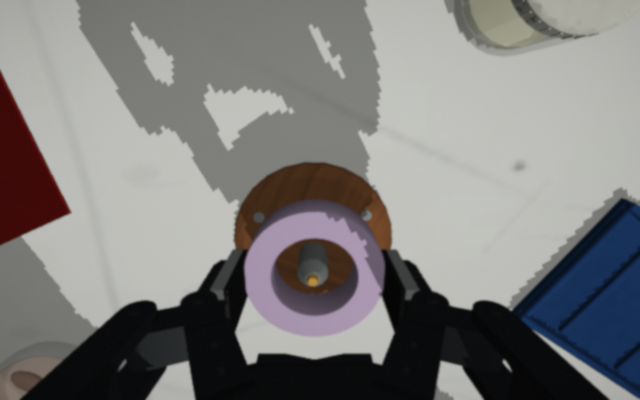

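View pics/n_side.png

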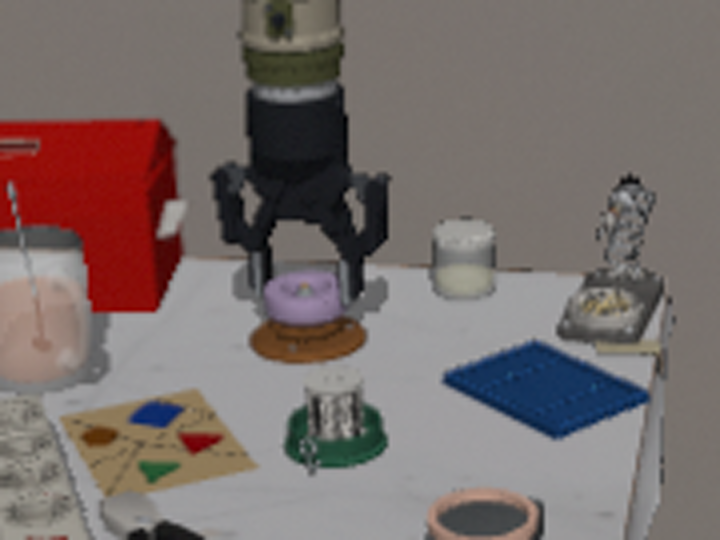

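The spindle tip at (313,270) is inside the tape's hole, near its centre. Next I lower the last 8 mm and release.

Request:
arm_command(motion=[{"x": 0, "y": 0, "z": 5, "rx": 0, "ry": 0, "rz": 0, "hand": 1}, {"x": 0, "y": 0, "z": 8.5, "rx": 0, "ry": 0, "rz": 0, "hand": 1}, {"x": 0, "y": 0, "z": 8.5, "rx": 0, "ry": 0, "rz": 0, "hand": 1}, {"x": 0, "y": 0, "z": 8.5, "rx": 0, "ry": 0, "rz": 0, "hand": 0}, {"x": 0, "y": 0, "z": 8.5, "rx": 0, "ry": 0, "rz": 0, "hand": -1}, {"x": 0, "y": 0, "z": 8.5, "rx": 0, "ry": 0, "rz": 0, "hand": -1}, {"x": 0, "y": 0, "z": 8.5, "rx": 0, "ry": 0, "rz": 0, "hand": -1}])

```text
clock: 15.08
tcp_pos: [0.4645, 0.1896, 0.0206]
orientation: [0.0, 0.879, 0.477, -0.0]
wrist_force: [-0.1, -0.9, -0.2]
finger_gap: 0.0857
```

Run:
```python
from h import *
rep(); 
p=shot('wrist','o_wrist')
p=shot('side');view(p,'o_side',200,110,180,135,4)
```

```text
t 15.07 tcp [0.4645 0.1896 0.0206] F [-0.14 -0.9  -0.19] gap 0.0857 q [ 0.23  0.34 -0.47  0.76 -0.    2.37]
```

View pics/o_side.png

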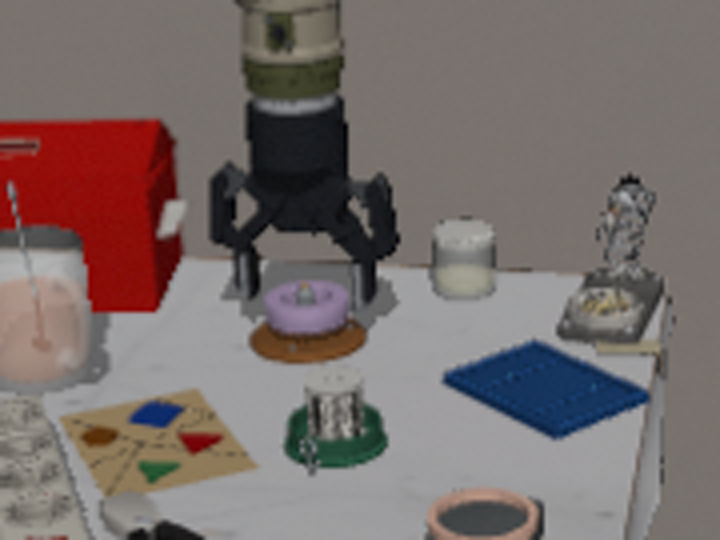

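Request:
arm_command(motion=[{"x": 0, "y": 0, "z": -30, "rx": 0, "ry": 0, "rz": 0, "hand": -1}, {"x": 0, "y": 0, "z": -80, "rx": 0, "ry": 0, "rz": 0, "hand": -1}, {"x": 0, "y": 0, "z": -130, "rx": 0, "ry": 0, "rz": 0, "hand": -1}, {"x": 0, "y": 0, "z": -140, "rx": 0, "ry": 0, "rz": 0, "hand": -1}, {"x": 0, "y": 0, "z": -140, "rx": 0, "ry": 0, "rz": 0, "hand": -1}])

```text
clock: 15.8
tcp_pos: [0.465, 0.1898, 0.1611]
orientation: [0.0, 0.879, 0.477, 0.001]
wrist_force: [-0.2, -0.4, -0.3]
finger_gap: 0.0853
```

Run:
```python
from h import *
rep(); 
p=shot('wrist','p_wrist')
A=cloud(p,np.ones((400,640),bool))
def sel(c,rad,z0,z1): 
    m=(np.hypot(A[:,0]-c[0],A[:,1]-c[1])<rad)&(A[:,2]>z0)&(A[:,2]<z1);return A[m]
c=(.4643,.189)
T=sel(c,.038,.032,.042);print('tape',rfit(T,.0325),np.median(T,0))
print(delta([.4966,-.1718,.15],-33))
```

```text
t 15.8 tcp [0.465  0.1898 0.1611] F [-0.23 -0.37 -0.28] gap 0.0853 q [ 0.23  0.21 -0.27  1.09 -0.    2.37]
tape (array([0.4644, 0.1896]), 0.19, 32.8) [0.46565543 0.19141391 0.03768097]
{'xyz': array([-285.3,  224. ,   10.1]), 'yaw_y': np.float64(-33.0), 'rz': np.float64(-0.0), 'tilt': array([-8.e-04, -3.e-04, -1.e+00])}
```

View pics/p_wrist.png

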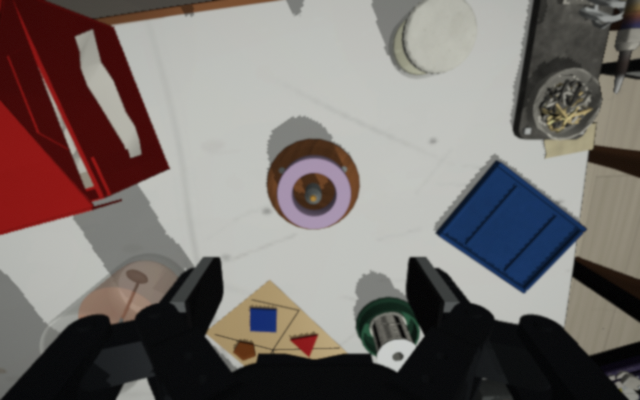

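The tape is seated, top at z≈38 mm, with the spindle in its hole at (315,192). Next is the foil reel.

Request:
arm_command(motion=[{"x": -40, "y": 31, "z": 0, "rx": 0, "ry": 0, "rz": 0, "hand": -1}, {"x": -85, "y": 67, "z": 0, "rx": 0, "ry": 0, "rz": 0, "hand": -1}, {"x": -130, "y": 102, "z": 0, "rx": 0, "ry": 0, "rz": 0, "hand": -1}, {"x": -175, "y": 137, "z": 0, "rx": 0, "ry": 0, "rz": 0, "hand": -1}, {"x": -220, "y": 173, "z": 0, "rx": 0, "ry": 0, "rz": 0, "hand": -1}, {"x": -260, "y": 204, "z": 5, "rx": 0, "ry": 0, "rz": 0, "hand": -1}, {"x": -285, "y": 224, "z": 10, "rx": 0, "ry": 0, "rz": 0, "hand": -1}, {"x": -285, "y": 224, "z": 10, "rx": 0, "ry": 0, "rz": 0, "hand": -1}, {"x": -285, "y": 224, "z": 10, "rx": 0, "ry": 0, "rz": 0, "hand": -1}])

```text
clock: 16.98
tcp_pos: [0.4961, -0.1705, 0.1492]
orientation: [-0.002, 0.879, 0.477, -0.001]
wrist_force: [0.2, -0.1, 0.5]
finger_gap: 0.0852
```

Run:
```python
from h import *
rep(); 
p=shot('wrist','q_wrist')
A=cloud(p,np.ones((400,640),bool))
def sel(c,rad,z0,z1): 
    m=(np.hypot(A[:,0]-c[0],A[:,1]-c[1])<rad)&(A[:,2]>z0)&(A[:,2]<z1);return A[m]
c=(.4966,-.1718)
T=sel(c,.045,.029,.037);f=rfit(T,.0335);print('foil',len(T),f,np.median(T,0));
print(delta([*f[0],0.012],-33))
T=sel(c,.08,.022,.0285);print(cv2.minAreaRect(T[:,:2].astype(np.float32)),len(T))
```

```text
t 16.98 tcp [ 0.4961 -0.1705  0.1492] F [ 0.24 -0.11  0.49] gap 0.0852 q [-0.48  0.26 -0.23  1.08  0.    1.66]
foil 1506 (array([ 0.4966, -0.1718]), 0.16, 33.8) [ 0.49756979 -0.17040299  0.0316169 ]
{'xyz': array([ -1.2,   1.4, 137.7]), 'yaw_y': np.float64(-33.0), 'rz': np.float64(0.0), 'tilt': array([-0.0021,  0.0014, -1.    ])}
((0.4936169683933258, -0.17647753655910492), (0.09004715830087662, 0.057996150106191635), 56.75063705444336) 5153
```

View pics/q_wrist.png

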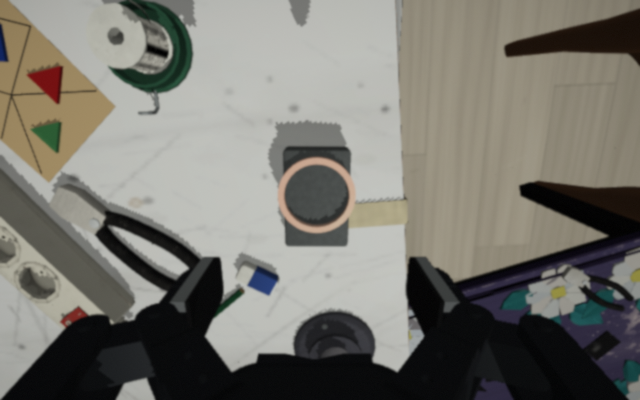

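Foil ring at (317,195), centred between the block's long sides, which are parallel to the fingers. I'll descend to TCP z≈12 mm so the pads reach past the overhang.

Request:
arm_command(motion=[{"x": 0, "y": 0, "z": 60, "rx": 0, "ry": 0, "rz": 0, "hand": -1}, {"x": 0, "y": 0, "z": 105, "rx": 0, "ry": 0, "rz": 0, "hand": -1}, {"x": 0, "y": 0, "z": 130, "rx": 0, "ry": 0, "rz": 0, "hand": -1}, {"x": 0, "y": 0, "z": 138, "rx": 0, "ry": 0, "rz": 0, "hand": -1}, {"x": 0, "y": 0, "z": 138, "rx": 0, "ry": 0, "rz": 0, "hand": -1}], force=25)

```text
clock: 17.65
tcp_pos: [0.4973, -0.1706, 0.013]
orientation: [-0.0, 0.879, 0.478, -0.0]
wrist_force: [0.7, 0.8, 0.8]
finger_gap: 0.0856
```

Run:
```python
from h import *
rep(); print(delta([.4966,-.1718,0.012],-33))
p=shot('wrist','r_wrist')
p=shot('side');view(p,'r_side',240,150,180,135,4)
```

```text
t 17.65 tcp [ 0.4973 -0.1706  0.013 ] F [0.67 0.83 0.82] gap 0.0856 q [-0.48  0.39 -0.42  0.76 -0.    1.66]
{'xyz': array([-1.4,  0.1,  1. ]), 'yaw_y': np.float64(-32.9), 'rz': np.float64(0.1), 'tilt': array([-2.e-04,  1.e-04, -1.e+00])}
```

View pics/r_wrist.png

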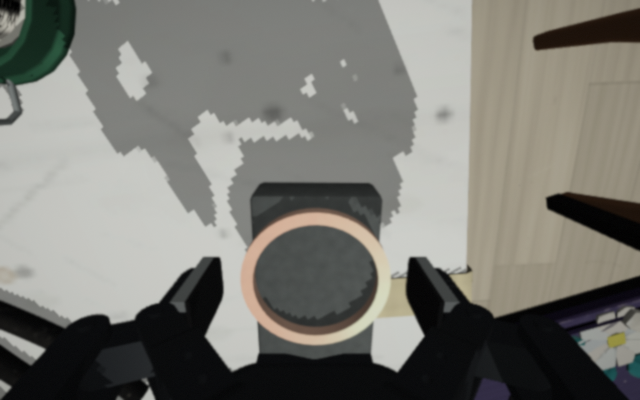

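View pics/r_side.png

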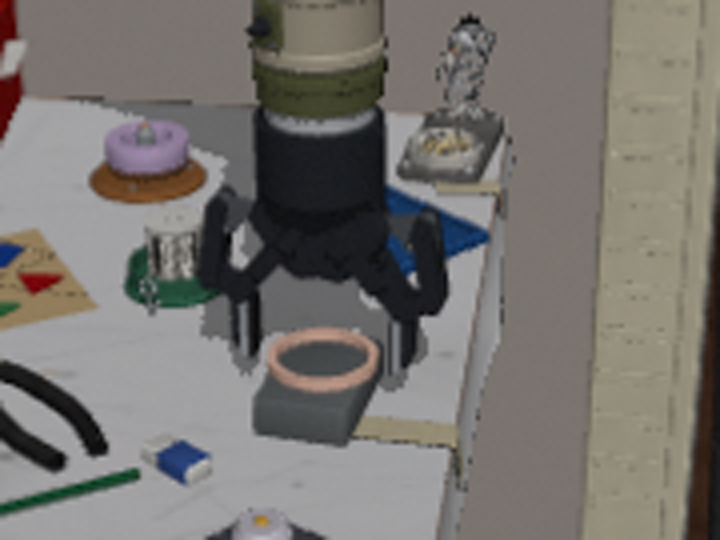

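Request:
arm_command(motion=[{"x": -1, "y": 0, "z": 0, "rx": 0, "ry": 0, "rz": 0, "hand": -0.6}, {"x": -1, "y": 0, "z": 0, "rx": 0, "ry": 0, "rz": 0, "hand": -0.2}, {"x": -1, "y": 0, "z": 0, "rx": 0, "ry": 0, "rz": 0, "hand": 0.5}, {"x": -1, "y": 0, "z": 0, "rx": 0, "ry": 0, "rz": 0, "hand": 1}, {"x": -1, "y": 0, "z": 0, "rx": 0, "ry": 0, "rz": 0, "hand": 1}, {"x": -1, "y": 0, "z": 0, "rx": 0, "ry": 0, "rz": 0, "hand": 1}], force=25)

```text
clock: 18.5
tcp_pos: [0.4976, -0.1728, 0.0144]
orientation: [0.001, 0.879, 0.477, 0.001]
wrist_force: [-0.9, 1.2, 6.1]
finger_gap: 0.0656
```

Run:
```python
from h import *
rep(); print(delta([.4966,-.1718,0.012],-33))
p=shot('wrist','s_wrist')
p=shot('side');view(p,'s_side',240,150,180,135,4)
```

```text
t 18.5 tcp [ 0.4976 -0.1728  0.0144] F [-0.85  1.21  6.1 ] gap 0.0656 q [-0.49  0.39 -0.42  0.76  0.    1.66]
{'xyz': array([ 0.3, -1.3,  2.4]), 'yaw_y': np.float64(-33.0), 'rz': np.float64(-0.0), 'tilt': array([ 0.0024, -0.0011, -1.    ])}
```

View pics/s_wrist.png

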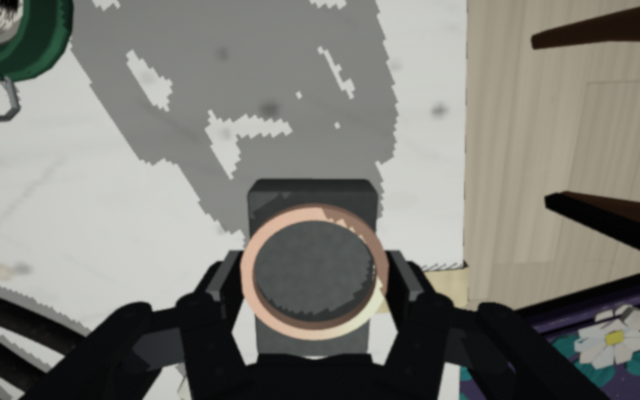

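View pics/s_side.png

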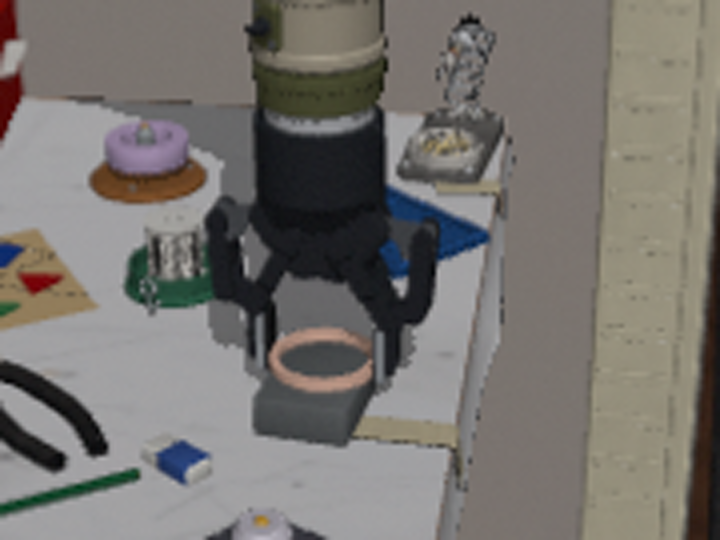

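Request:
arm_command(motion=[{"x": 0, "y": 0, "z": -8, "rx": 0, "ry": 0, "rz": 0, "hand": 1}, {"x": 0, "y": 0, "z": -25, "rx": 0, "ry": 0, "rz": 0, "hand": 1}, {"x": 0, "y": 0, "z": -60, "rx": 0, "ry": 0, "rz": 0, "hand": 1}, {"x": 0, "y": 0, "z": -100, "rx": 0, "ry": 0, "rz": 0, "hand": 1}, {"x": 0, "y": 0, "z": -120, "rx": 0, "ry": 0, "rz": 0, "hand": 1}, {"x": 0, "y": 0, "z": -120, "rx": 0, "ry": 0, "rz": 0, "hand": 1}])

```text
clock: 19.35
tcp_pos: [0.4979, -0.173, 0.135]
orientation: [0.002, 0.879, 0.477, 0.001]
wrist_force: [-0.4, 0.6, -1.1]
finger_gap: 0.0655
```

Run:
```python
from h import *
rep(); 
p=shot('wrist','t_wrist')
A=cloud(p,np.ones((400,640),bool))
def sel(c,rad,z0,z1): 
    m=(np.hypot(A[:,0]-c[0],A[:,1]-c[1])<rad)&(A[:,2]>z0)&(A[:,2]<z1);return A[m]
c=(.4966,-.1718)
T=sel(c,.0345,.145,.158);print('foil held',len(T),rfit(T,.0335),np.median(T,0))
n=np.linalg.svd(T-T.mean(0),full_matrices=False)[2][2];print('normal',n)
c=(.4136,-.3359)
T=sel(c,.034,.016,.026);print('seat',len(T),rfit(T,.029) if len(T)>20 else '')
T=sel(c,.08,.022,.0285)
print(delta([.4135,-.3359,.134],-33))
T=sel((.4936,-.1765),.08,.022,.0285);print(cv2.minAreaRect(T[:,:2].astype(np.float32)),len(T))
```

```text
t 19.35 tcp [ 0.4979 -0.173   0.135 ] F [-0.4   0.55 -1.13] gap 0.0655 q [-0.49  0.27 -0.26  1.04 -0.    1.66]
foil held 6523 (array([ 0.4974, -0.1723]), 0.39, 34.5) [ 0.49708827 -0.17032039  0.15203485]
normal [-0.00455523 -0.00801514  0.9999575 ]
seat 447 (array([ 0.414 , -0.3368]), 2.85, 24.2)
{'xyz': array([-182.5,   19. ,   -0.5]), 'yaw_y': np.float64(-33.0), 'rz': np.float64(-0.0), 'tilt': array([ 0.0017, -0.001 , -1.    ])}
((0.4935823082923889, -0.1764671355485916), (0.08935347944498062, 0.05807477608323097), 56.5604362487793) 5828
```

View pics/t_wrist.png

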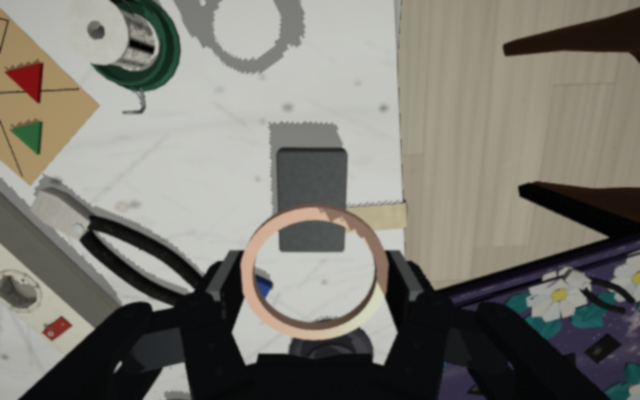

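The foil is held level and the block hasn't moved. Carrying it to the foil stand.

Request:
arm_command(motion=[{"x": -35, "y": 4, "z": 0, "rx": 0, "ry": 0, "rz": 0, "hand": 1}, {"x": -80, "y": 8, "z": 0, "rx": 0, "ry": 0, "rz": 0, "hand": 1}, {"x": -125, "y": 13, "z": 0, "rx": 0, "ry": 0, "rz": 0, "hand": 1}, {"x": -165, "y": 17, "z": 0, "rx": 0, "ry": 0, "rz": 0, "hand": 1}, {"x": -182, "y": 19, "z": 0, "rx": 0, "ry": 0, "rz": 0, "hand": 1}, {"x": -182, "y": 19, "z": 0, "rx": 0, "ry": 0, "rz": 0, "hand": 1}, {"x": -182, "y": 19, "z": 0, "rx": 0, "ry": 0, "rz": 0, "hand": 1}])

```text
clock: 20.27
tcp_pos: [0.4135, -0.3339, 0.1323]
orientation: [-0.001, 0.879, 0.477, 0.0]
wrist_force: [-1.2, 0.2, -1.1]
finger_gap: 0.0654
```

Run:
```python
from h import *
rep(); 
p=shot('wrist','u_wrist')
A=cloud(p,np.ones((400,640),bool))
def sel(c,rad,z0,z1): 
    m=(np.hypot(A[:,0]-c[0],A[:,1]-c[1])<rad)&(A[:,2]>z0)&(A[:,2]<z1);return A[m]
c=(.4136,-.3359)
T=sel(c,.034,.016,.026);print('seat',len(T),rfit(T,.029) if len(T)>20 else '')
T=sel(c,.055,.0055,.013);print('foot',len(T),rfit(T,.046) if len(T)>20 else '')
T=sel(c,.025,.034,.045);print('sp',len(T),rfit(T,.016) if len(T)>20 else '')
s=get_state()['tcp_pos']
T=sel(s,.0345,.145,.158);print('foil held',len(T),rfit(T,.0335),np.median(T,0))
print(delta([.4135,-.3359,.05],-33))
```

```text
t 20.27 tcp [ 0.4135 -0.3339  0.1323] F [-1.23  0.25 -1.07] gap 0.0654 q [-0.83  0.28 -0.25  1.04  0.    1.32]
seat 1897 (array([ 0.4134, -0.3372]), 0.22, 29.1)
foot 3541 (array([ 0.4132, -0.3365]), 0.48, 45.4)
sp 445 (array([ 0.4139, -0.3384]), 1.01, 14.9)
foil held 6281 (array([ 0.4134, -0.3335]), 0.29, 34.6) [ 0.41473876 -0.33233162  0.14935329]
{'xyz': array([-1.9,  1. , 82.4]), 'yaw_y': np.float64(-32.9), 'rz': np.float64(0.1), 'tilt': array([-4.e-04,  1.e-03, -1.e+00])}
```

View pics/u_wrist.png

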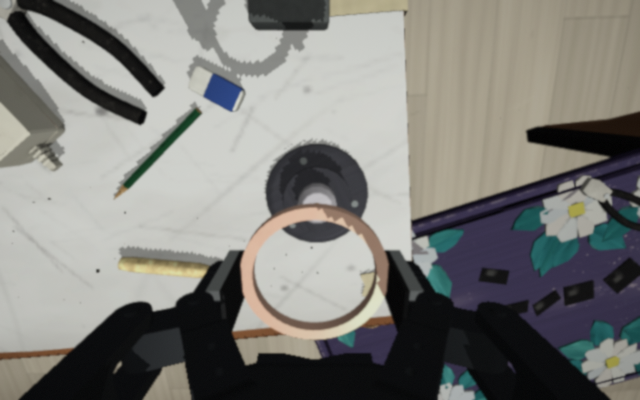

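Request:
arm_command(motion=[{"x": -2.5, "y": 1.5, "z": 40, "rx": 0, "ry": 0, "rz": 0, "hand": 1}, {"x": -2.5, "y": 1.5, "z": 75, "rx": 0, "ry": 0, "rz": 0, "hand": 1}, {"x": -2.5, "y": 1.5, "z": 98, "rx": 0, "ry": 0, "rz": 0, "hand": 1}, {"x": -2.5, "y": 1.5, "z": 98, "rx": 0, "ry": 0, "rz": 0, "hand": 1}, {"x": -2.5, "y": 1.5, "z": 98, "rx": 0, "ry": 0, "rz": 0, "hand": 1}])

```text
clock: 20.95
tcp_pos: [0.4142, -0.338, 0.0357]
orientation: [0.001, 0.879, 0.478, 0.0]
wrist_force: [-0.3, -0.4, 0.2]
finger_gap: 0.0654
```

Run:
```python
from h import *
rep(); 
p=shot('wrist','v_wrist')
A=cloud(p,np.ones((400,640),bool))
def sel(c,rad,z0,z1): 
    m=(np.hypot(A[:,0]-c[0],A[:,1]-c[1])<rad)&(A[:,2]>z0)&(A[:,2]<z1);return A[m]
c=(.4136,-.3365)
T=sel(c,.025,.034,.042);print('sp',len(T),rfit(T,.016) if len(T)>20 else '')
T=sel(c,.0345,.045,.056);print('foil held',len(T),rfit(T,.0335),np.median(T,0))
p=shot('side');view(p,'v_side',230,200,180,135,4)
```

```text
t 20.95 tcp [ 0.4142 -0.338   0.0357] F [-0.29 -0.37  0.21] gap 0.0654 q [-0.83  0.38 -0.37  0.82  0.    1.31]
sp 2224 (array([ 0.4141, -0.3355]), 0.85, 14.9)
foil held 6395 (array([ 0.4138, -0.3373]), 0.37, 34.5) [ 0.4139944  -0.33581602  0.05270424]
```

View pics/v_wrist.png

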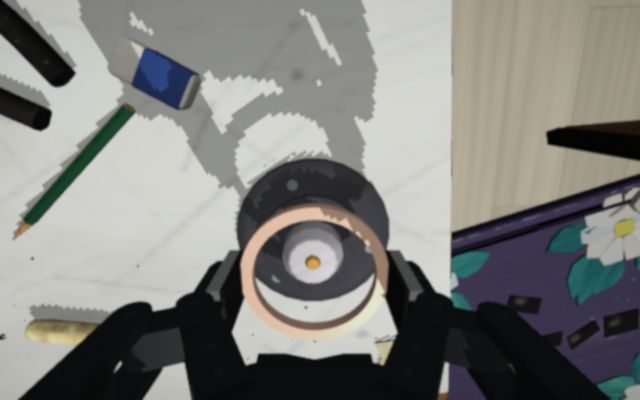

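View pics/v_side.png

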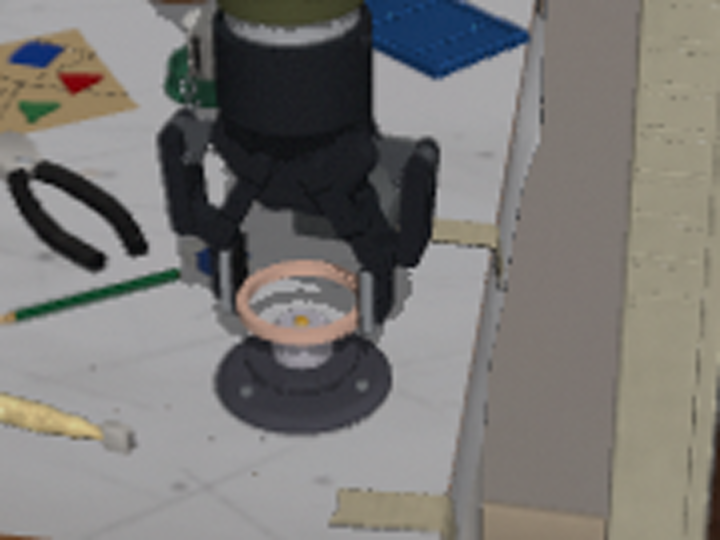

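The spindle tip at (313,262) is well inside the foil ring, about 1–2 mm from its centre. Lowering the rest of the way.

Request:
arm_command(motion=[{"x": 1, "y": -0.5, "z": 8, "rx": 0, "ry": 0, "rz": 0, "hand": 1}, {"x": 1, "y": -0.5, "z": 16, "rx": 0, "ry": 0, "rz": 0, "hand": 1}, {"x": 1, "y": -0.5, "z": 22, "rx": 0, "ry": 0, "rz": 0, "hand": 1}, {"x": 1, "y": -0.5, "z": 25, "rx": 0, "ry": 0, "rz": 0, "hand": 1}, {"x": 1, "y": -0.5, "z": 25, "rx": 0, "ry": 0, "rz": 0, "hand": 1}])

```text
clock: 21.68
tcp_pos: [0.4132, -0.3368, 0.0094]
orientation: [-0.0, 0.879, 0.477, -0.0]
wrist_force: [-0.5, -0.2, -0.7]
finger_gap: 0.0653
```

Run:
```python
from h import *
rep(); 
p=shot('wrist','w_wrist')
A=cloud(p,np.ones((400,640),bool))
def sel(c,rad,z0,z1): 
    m=(np.hypot(A[:,0]-c[0],A[:,1]-c[1])<rad)&(A[:,2]>z0)&(A[:,2]<z1);return A[m]
c=(.4136,-.3365)
T=sel(c,.025,.033,.042);print('sp',len(T),rfit(T,.016) if len(T)>20 else '')
m=np.hypot(A[:,0]-c[0],A[:,1]-c[1]);T=A[(m>.027)&(m<.033)&(A[:,2]>.018)&(A[:,2]<.034)];print('foil held',len(T),rfit(T,.0335),np.median(T,0))
p=shot('side');view(p,'w_side',230,200,180,135,4)
```

```text
t 21.68 tcp [ 0.4132 -0.3368  0.0094] F [-0.5  -0.2  -0.66] gap 0.0653 q [-0.83  0.41 -0.41  0.76 -0.    1.31]
sp 3257 (array([ 0.4137, -0.3363]), 0.61, 15.6)
foil held 6264 (array([ 0.4135, -0.3366]), 0.16, 33.1) [ 0.41246603 -0.34129284  0.02632727]
```

View pics/w_side.png

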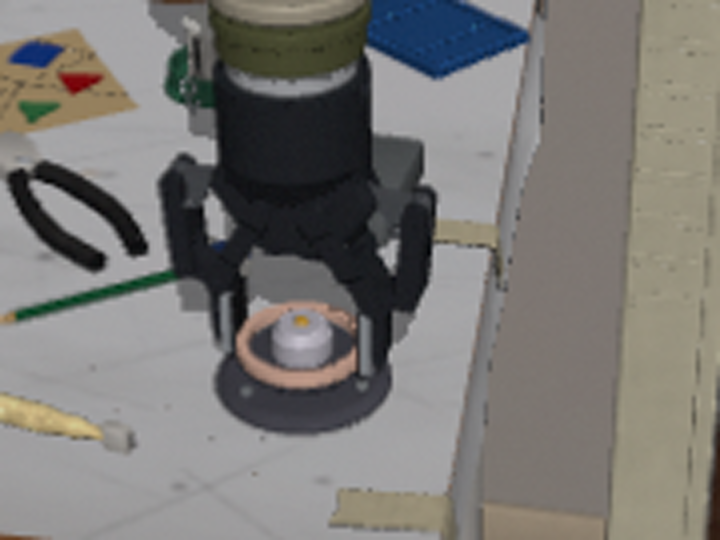

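The foil is about 1 mm above the seat. I'll go the last millimetre, release and rise.

Request:
arm_command(motion=[{"x": 0, "y": 0, "z": 1, "rx": 0, "ry": 0, "rz": 0, "hand": 1}, {"x": 0, "y": 0, "z": 1, "rx": 0, "ry": 0, "rz": 0, "hand": 0}, {"x": 0, "y": 0, "z": 1, "rx": 0, "ry": 0, "rz": 0, "hand": -1}, {"x": 0, "y": 0, "z": 1, "rx": 0, "ry": 0, "rz": 0, "hand": -1}, {"x": 0, "y": 0, "z": 1, "rx": 0, "ry": 0, "rz": 0, "hand": -1}, {"x": 0, "y": 0, "z": -30, "rx": 0, "ry": 0, "rz": 0, "hand": -1}, {"x": 0, "y": 0, "z": -80, "rx": 0, "ry": 0, "rz": 0, "hand": -1}, {"x": 0, "y": 0, "z": -130, "rx": 0, "ry": 0, "rz": 0, "hand": -1}, {"x": 0, "y": 0, "z": -140, "rx": 0, "ry": 0, "rz": 0, "hand": -1}, {"x": 0, "y": 0, "z": -140, "rx": 0, "ry": 0, "rz": 0, "hand": -1}])

```text
clock: 23.02
tcp_pos: [0.4138, -0.3373, 0.1503]
orientation: [0.001, 0.879, 0.477, 0.0]
wrist_force: [-0.4, 0.1, -0.3]
finger_gap: 0.0853
```

Run:
```python
from h import *
rep(); 
p=shot('wrist','x_wrist')
A=cloud(p,np.ones((400,640),bool))
def sel(c,rad,z0,z1): 
    m=(np.hypot(A[:,0]-c[0],A[:,1]-c[1])<rad)&(A[:,2]>z0)&(A[:,2]<z1);return A[m]
c=(.4136,-.3365)
T=sel(c,.025,.033,.042);print('sp',len(T),rfit(T,.016) if len(T)>20 else '')
m=np.hypot(A[:,0]-c[0],A[:,1]-c[1]);T=A[(m>.026)&(m<.036)&(A[:,2]>.016)&(A[:,2]<.034)];print('foil',len(T),rfit(T,.0335),np.median(T,0))
print(delta([.4936,-.1765,.15],-33.3))
```

```text
t 23.02 tcp [ 0.4138 -0.3373  0.1503] F [-0.38  0.13 -0.29] gap 0.0853 q [-0.83  0.27 -0.21  1.08 -0.    1.31]
sp 908 (array([ 0.4136, -0.3369]), 0.39, 15.6)
foil 1902 (array([ 0.4134, -0.3367]), 0.14, 33.8) [ 0.4122953  -0.33845043  0.02537643]
{'xyz': array([178.2, -19.8,  -0.9]), 'yaw_y': np.float64(-33.0), 'rz': np.float64(0.3), 'tilt': array([-5.e-04,  4.e-04, -1.e+00])}
```

View pics/x_wrist.png

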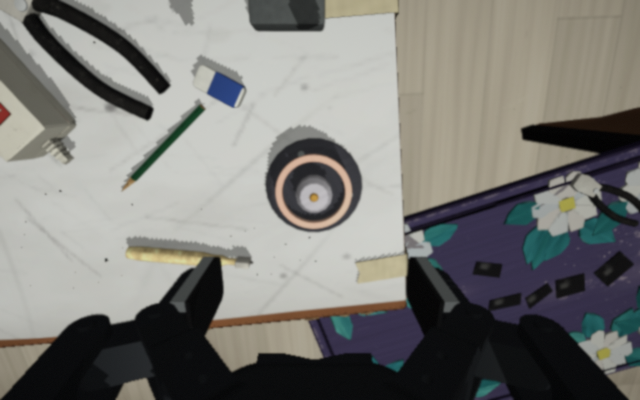

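The foil is seated, top at z≈25–26 mm and concentric with the spindle at (315,195). Last is the block.

Request:
arm_command(motion=[{"x": 45, "y": -5, "z": 0, "rx": 0, "ry": 0, "rz": 0.3, "hand": -1}, {"x": 95, "y": -10, "z": 0, "rx": 0, "ry": 0, "rz": 0.3, "hand": -1}, {"x": 145, "y": -16, "z": 0, "rx": 0, "ry": 0, "rz": 0.3, "hand": -1}, {"x": 178, "y": -20, "z": 10, "rx": 0, "ry": 0, "rz": 0.3, "hand": -1}, {"x": 178, "y": -20, "z": 30, "rx": 0, "ry": 0, "rz": 0.3, "hand": -1}, {"x": 178, "y": -20, "z": 75, "rx": 0, "ry": 0, "rz": 0.3, "hand": -1}, {"x": 178, "y": -20, "z": 115, "rx": 0, "ry": 0, "rz": 0.3, "hand": -1}, {"x": 178, "y": -20, "z": 115, "rx": 0, "ry": 0, "rz": 0.3, "hand": -1}])

```text
clock: 24.08
tcp_pos: [0.4894, -0.1745, 0.0303]
orientation: [-0.004, 0.88, 0.475, -0.003]
wrist_force: [-0.4, -0.1, -0.4]
finger_gap: 0.0854
```

Run:
```python
from h import *
rep(); 
p=shot('wrist','y_wrist')
A=cloud(p,np.ones((400,640),bool))
def sel(c,rad,z0,z1): 
    m=(np.hypot(A[:,0]-c[0],A[:,1]-c[1])<rad)&(A[:,2]>z0)&(A[:,2]<z1);return A[m]
T=sel((.4936,-.1765),.06,.022,.03);h=cv2.minAreaRect(T[:,:2].astype(np.float32));print(h,len(T))
print(delta([.4936,-.1765,.005],-33.3))
```

```text
t 24.07 tcp [ 0.4894 -0.1745  0.0303] F [-0.42 -0.07 -0.43] gap 0.0854 q [-0.5   0.37 -0.41  0.81 -0.    1.66]
((0.4934878349304199, -0.1764724999666214), (0.09021849930286407, 0.05826503038406372), 56.76481628417969) 17449
{'xyz': array([ 0.5,  2.6, 27.5]), 'yaw_y': np.float64(-33.3), 'rz': np.float64(-0.0), 'tilt': array([-0.0055,  0.0029, -1.    ])}
```

View pics/y_wrist.png

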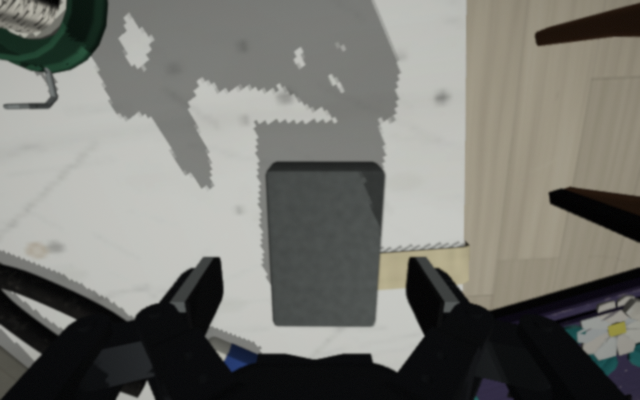

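Request:
arm_command(motion=[{"x": 0, "y": 0, "z": 20, "rx": 0, "ry": 0, "rz": 0, "hand": -1}, {"x": 0, "y": 0, "z": 29, "rx": 0, "ry": 0, "rz": 0, "hand": -1}, {"x": 0, "y": 0, "z": 29, "rx": 0, "ry": 0, "rz": 0, "hand": -1}, {"x": 0, "y": 0, "z": 29, "rx": 0, "ry": 0, "rz": 0, "hand": -0.4}, {"x": 0, "y": 0, "z": 29, "rx": 0, "ry": 0, "rz": 0, "hand": 0.5}, {"x": 0, "y": 0, "z": 29, "rx": 0, "ry": 0, "rz": 0, "hand": 1}, {"x": 0, "y": 0, "z": 29, "rx": 0, "ry": 0, "rz": 0, "hand": 1}, {"x": 0, "y": 0, "z": 29, "rx": 0, "ry": 0, "rz": 0, "hand": 1}], force=45)

```text
clock: 25.12
tcp_pos: [0.4944, -0.1773, 0.007]
orientation: [0.001, 0.88, 0.475, 0.001]
wrist_force: [-0.5, 0.0, 6.4]
finger_gap: 0.0571
```

Run:
```python
from h import *
rep(); 
p=shot('wrist','z_wrist')
p=shot('side');view(p,'z_side',240,150,180,135,4)
```

```text
t 25.12 tcp [ 0.4944 -0.1773  0.007 ] F [-0.45  0.02  6.42] gap 0.0571 q [-0.5   0.4  -0.43  0.74 -0.    1.66]
```

View pics/z_side.png

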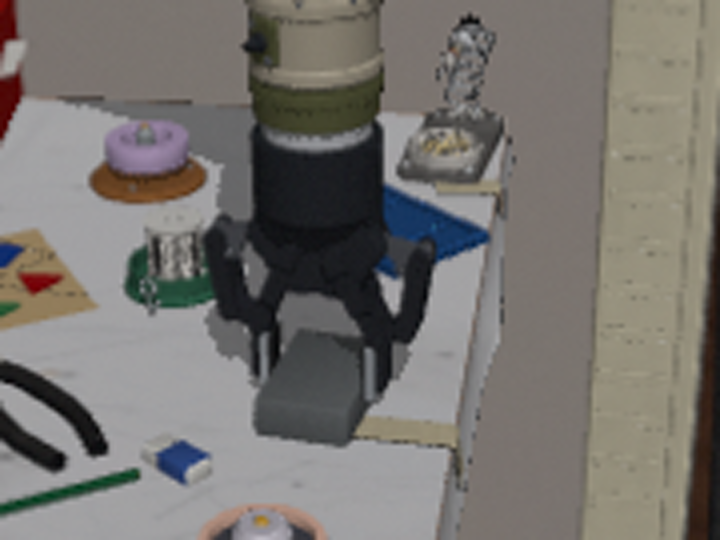

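Request:
arm_command(motion=[{"x": 0, "y": 0, "z": -15, "rx": 0, "ry": 0, "rz": 0, "hand": 1}, {"x": 0, "y": 0, "z": -50, "rx": 0, "ry": 0, "rz": 0, "hand": 1}, {"x": 0, "y": 0, "z": -90, "rx": 0, "ry": 0, "rz": 0, "hand": 1}, {"x": 0, "y": 0, "z": -120, "rx": 0, "ry": 0, "rz": 0, "hand": 1}, {"x": 0, "y": 0, "z": -120, "rx": 0, "ry": 0, "rz": 0, "hand": 1}, {"x": 0, "y": 0, "z": -120, "rx": 0, "ry": 0, "rz": 0, "hand": 1}])

```text
clock: 25.98
tcp_pos: [0.493, -0.1765, 0.125]
orientation: [-0.0, 0.88, 0.475, -0.0]
wrist_force: [0.5, 0.3, -2.6]
finger_gap: 0.0567
```

Run:
```python
from h import *
rep(); 
p=shot('wrist','A_wrist')
A=cloud(p,np.ones((400,640),bool))
s=get_state()['tcp_pos']
def sel(c,rad,z0,z1): 
    m=(np.hypot(A[:,0]-c[0],A[:,1]-c[1])<rad)&(A[:,2]>z0)&(A[:,2]<z1);return A[m]
T=sel(s,.06,.138,.154);h=cv2.minAreaRect(T[:,:2].astype(np.float32));print('block',h,len(T),np.median(T,0))
p=shot('scene')
for k in finder.masks_of(p,'drip_tray_rest')[:1]:
    T=cloud(p,k['region']);T=T[(T[:,2]>.006)&(T[:,2]<.016)];h=cv2.minAreaRect(T[:,:2].astype(np.float32));print('tray',k['score'],h)
print(delta([.6088,.039,.126],23.1))
```

```text
t 25.98 tcp [ 0.493  -0.1765  0.125 ] F [ 0.46  0.32 -2.58] gap 0.0567 q [-0.5   0.27 -0.28  1.02 -0.    1.66]
block ((0.49264106154441833, -0.17564283311367035), (0.08960986137390137, 0.08419239521026611), 56.5704460144043) 23965 [ 0.49638675 -0.16915565  0.14369023]
tray 0.68 ((0.6084063649177551, 0.04186173155903816), (0.0922151580452919, 0.12711285054683685), 22.38117790222168)
{'xyz': array([243.7, -21.1,  -1.8]), 'yaw_y': np.float64(-33.3), 'rz': np.float64(-56.4), 'tilt': array([-0.0028,  0.0014, -1.    ])}
```

View pics/A_wrist.png

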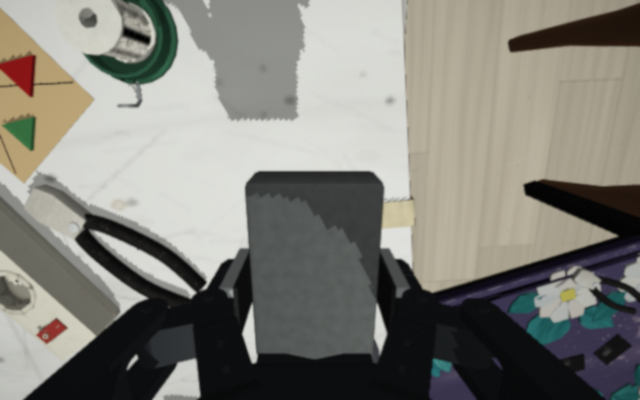

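Request:
arm_command(motion=[{"x": 30, "y": -3, "z": 0, "rx": 0, "ry": 0, "rz": -9, "hand": 1}, {"x": 75, "y": -7, "z": 0, "rx": 0, "ry": 0, "rz": -18, "hand": 1}, {"x": 120, "y": -11, "z": 0, "rx": 0, "ry": 0, "rz": -28, "hand": 1}, {"x": 165, "y": -15, "z": 0, "rx": 0, "ry": 0, "rz": -38, "hand": 1}, {"x": 210, "y": -18, "z": 0, "rx": 0, "ry": 0, "rz": -48, "hand": 1}, {"x": 244, "y": -21, "z": 0, "rx": 0, "ry": 0, "rz": -56.4, "hand": 1}, {"x": 244, "y": -21, "z": 0, "rx": 0, "ry": 0, "rz": -56.4, "hand": 1}, {"x": 244, "y": -21, "z": 0, "rx": 0, "ry": 0, "rz": -56.4, "hand": 1}])

```text
clock: 27.12
tcp_pos: [0.6092, 0.0385, 0.1245]
orientation: [-0.001, 0.552, 0.834, -0.001]
wrist_force: [0.2, 0.9, -2.0]
finger_gap: 0.057
```

Run:
```python
from h import *
rep(); 
p=shot('wrist','B_wrist')
A=cloud(p,np.ones((400,640),bool))
for k in finder.masks_of(p,'drip_tray_rest')[:2]:
    T=cloud(p,k['region']);T=T[(T[:,2]>.004)&(T[:,2]<.016)];h=cv2.minAreaRect(T[:,:2].astype(np.float32));print('tray',k['score'],h,len(T))
print(delta([.6088,.0395,.126],23.1))
p=shot('side');view(p,'B_side',250,120,180,135,4)
```

```text
t 27.12 tcp [0.6092 0.0385 0.1245] F [ 0.2   0.91 -2.01] gap 0.057 q [-0.07  0.43 -0.05  1.1  -0.    1.1 ]
tray 0.62 ((0.5922146439552307, 0.07749339938163757), (0.09204985201358795, 0.04059350863099098), 22.97934341430664) 5111
{'xyz': array([ 1.8,  0.2, -0.9]), 'yaw_y': np.float64(23.0), 'rz': np.float64(-0.1), 'tilt': array([-1.5e-03, -2.0e-04, -1.0e+00])}
```

View pics/B_wrist.png

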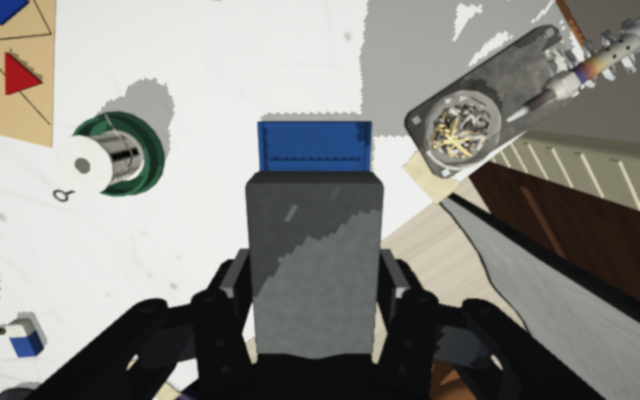

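View pics/B_side.png

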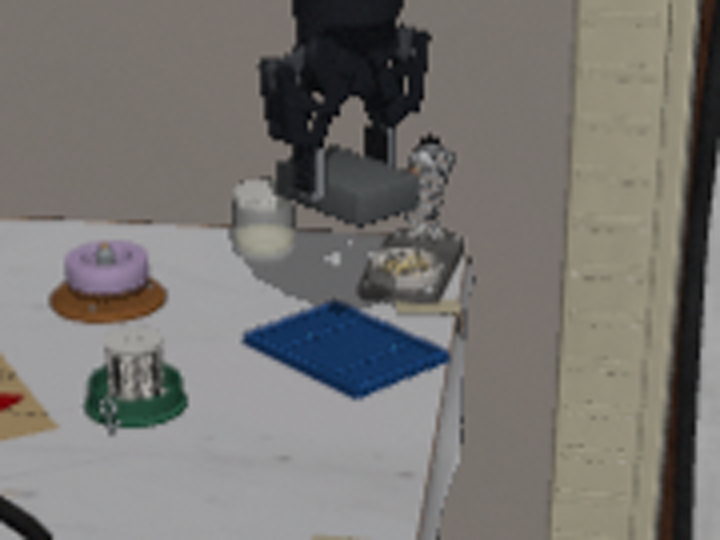

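The tray's visible end is at (315,147) and aligned with the block. The centre works out to about (0.609, 0.0385), which is where the TCP is. Lowering.

Request:
arm_command(motion=[{"x": 0.5, "y": 0, "z": 35, "rx": 0, "ry": 0, "rz": 0, "hand": 1}, {"x": 0.5, "y": 0, "z": 70, "rx": 0, "ry": 0, "rz": 0, "hand": 1}, {"x": 0.5, "y": 0, "z": 90, "rx": 0, "ry": 0, "rz": 0, "hand": 1}, {"x": 0.5, "y": 0, "z": 100, "rx": 0, "ry": 0, "rz": 0, "hand": 1}, {"x": 0.5, "y": 0, "z": 100, "rx": 0, "ry": 0, "rz": 0, "hand": 1}])

```text
clock: 27.9
tcp_pos: [0.6095, 0.0385, 0.0255]
orientation: [-0.0, 0.552, 0.834, -0.0]
wrist_force: [0.3, 1.3, -2.0]
finger_gap: 0.057
```

Run:
```python
from h import *
rep(); print(delta([.6088,.0388,.0155],23.1))
p=shot('wrist','C_wrist')
p=shot('side');view(p,'C_side',250,120,180,135,4)
```

```text
t 27.9 tcp [0.6095 0.0385 0.0255] F [ 0.3   1.27 -1.96] gap 0.057 q [-0.07  0.51 -0.18  0.88 -0.    1.1 ]
{'xyz': array([ 0.5, -0.5, 10. ]), 'yaw_y': np.float64(23.0), 'rz': np.float64(-0.1), 'tilt': array([-9.e-04, -0.e+00, -1.e+00])}
```

View pics/C_wrist.png

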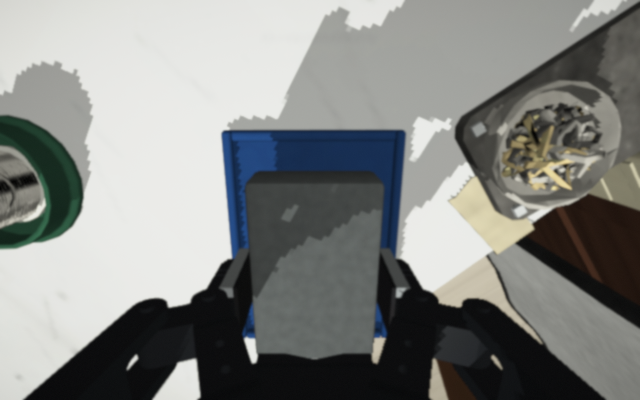

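View pics/C_side.png

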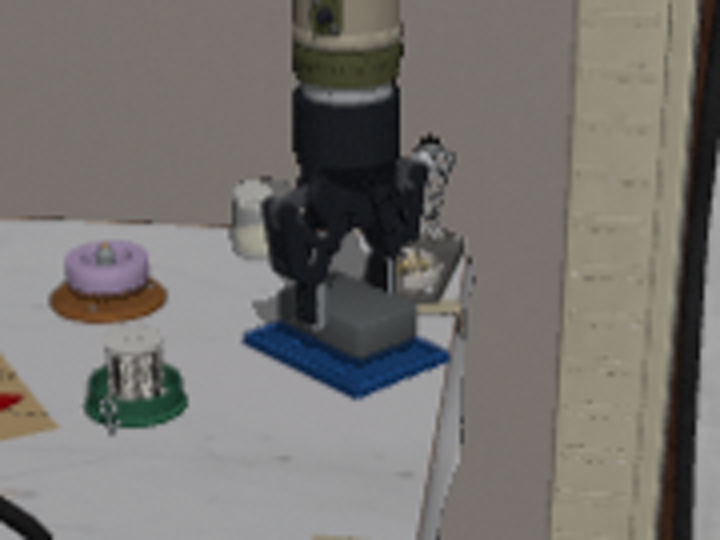

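The block is centred over the tray, with even blue margins in x at columns 230–247 and 382–403. Lowering 10 mm and releasing.

Request:
arm_command(motion=[{"x": 0, "y": 0, "z": 6, "rx": 0, "ry": 0, "rz": 0, "hand": 1}, {"x": 0, "y": 0, "z": 10, "rx": 0, "ry": 0, "rz": 0, "hand": 1}, {"x": 0, "y": 0, "z": 10.5, "rx": 0, "ry": 0, "rz": 0, "hand": 1}, {"x": 0, "y": 0, "z": 10.5, "rx": 0, "ry": 0, "rz": 0, "hand": 0}, {"x": 0, "y": 0, "z": 10.5, "rx": 0, "ry": 0, "rz": 0, "hand": -1}, {"x": 0, "y": 0, "z": 10.5, "rx": 0, "ry": 0, "rz": 0, "hand": -1}, {"x": 0, "y": 0, "z": 10.5, "rx": 0, "ry": 0, "rz": 0, "hand": -1}, {"x": 0, "y": 0, "z": -30, "rx": 0, "ry": 0, "rz": 0, "hand": -1}, {"x": 0, "y": 0, "z": -80, "rx": 0, "ry": 0, "rz": 0, "hand": -1}, {"x": 0, "y": 0, "z": -130, "rx": 0, "ry": 0, "rz": 0, "hand": -1}])

```text
clock: 29.25
tcp_pos: [0.6097, 0.0391, 0.1572]
orientation: [-0.0, 0.551, 0.834, -0.0]
wrist_force: [1.3, -0.1, 1.0]
finger_gap: 0.0853
```

Request:
arm_command(motion=[{"x": -80, "y": 0, "z": -60, "rx": 0, "ry": 0, "rz": 0, "hand": -1}, {"x": -120, "y": 0, "z": -80, "rx": 0, "ry": 0, "rz": 0, "hand": -1}, {"x": -120, "y": 0, "z": -80, "rx": 0, "ry": 0, "rz": 0, "hand": -1}, {"x": -120, "y": 0, "z": -80, "rx": 0, "ry": 0, "rz": 0, "hand": -1}, {"x": -120, "y": 0, "z": -80, "rx": 0, "ry": 0, "rz": 0, "hand": -1}])

```text
clock: 29.88
tcp_pos: [0.6562, -0.0704, 0.2349]
orientation: [-0.001, 0.551, 0.834, -0.0]
wrist_force: [-0.5, 0.3, -0.4]
finger_gap: 0.0855
```

Run:
```python
from h import *
rep()
W=shot('wrist','D_wrist')
A=cloud(W,np.ones((400,640),bool))
def sel(c,rad,z0,z1): 
    m=(np.hypot(A[:,0]-c[0],A[:,1]-c[1])<rad)&(A[:,2]>z0)&(A[:,2]<z1);return A[m]
T=sel((.609,.0385),.06,.026,.042);h=cv2.minAreaRect(T[:,:2].astype(np.float32));print('block',h,len(T),np.median(T,0))
n=np.linalg.svd(T-T.mean(0),full_matrices=False)[2][2];print('normal',n)
T=sel((.609,.0385),.085,.006,.013);h=cv2.minAreaRect(T[:,:2].astype(np.float32));print('tray',h,len(T))
T=sel((.4453,.0067),.036,.045,.056);print('spool',rfit(T,.021),np.median(T,0)) if len(T)>20 else print('spool n/a')
T=sel((.4644,.1896),.038,.032,.044);print('tape',rfit(T,.0325),np.median(T,0)) if len(T)>20 else print('tape n/a')
for n in ['scene','side']:
    p=shot(n,'D_'+n)
    for q in ['spool_center','tape_center','foil_center','jar_center','block_center']:
        for k in finder.masks_of(p,q)[:1]:
            P=cloud(p,k['region']); print(n,q,round(k['score'],2),np.round(k['at']),np.round(np.median(P,0),3),np.round(np.percentile(P,97,axis=0),3))
```

```text
t 29.88 tcp [ 0.6562 -0.0704  0.2349] F [-0.54  0.29 -0.45] gap 0.0855 q [-0.23  0.49  0.31  1.4   0.    0.94]
block ((0.6099127531051636, 0.039636749774217606), (0.05845500901341438, 0.0890316516160965), 23.064599990844727) 5464 [0.60920832 0.04140801 0.03365084]
normal [-8.73024157e-04 -1.81677781e-03  9.99997969e-01]
tray ((0.6091423034667969, 0.03818714618682861), (0.09241907298564911, 0.12217772006988525), 23.20489501953125) 2050
spool (array([0.4457, 0.0071]), 0.48, 21.8) [0.44724715 0.00561648 0.05059825]
tape n/a
scene spool_center 0.56 [327. 235.] [0.439 0.018 0.042] [0.462 0.028 0.053]
scene tape_center 0.94 [264. 270.] [0.465 0.19  0.038] [0.493 0.222 0.04 ]
scene jar_center 0.89 [190. 260.] [0.593 0.255 0.042] [0.625 0.272 0.059]
scene block_center 0.97 [259. 224.] [0.597 0.058 0.034] [0.635 0.09  0.037]
side spool_center 0.52 [283. 210.] [ 0.441 -0.006  0.041] [0.461 0.022 0.053]
side tape_center 0.71 [273. 183.] [0.457 0.172 0.036] [0.486 0.211 0.041]
side foil_center 0.7 [304. 294.] [ 0.404 -0.352  0.025] [ 0.442 -0.309  0.028]
side jar_center 0.71 [313. 174.] [0.6   0.224 0.04 ] [0.623 0.248 0.059]
side block_center 0.79 [337. 198.] [0.602 0.024 0.032] [0.645 0.08  0.037]
```

View pics/D_wrist.png

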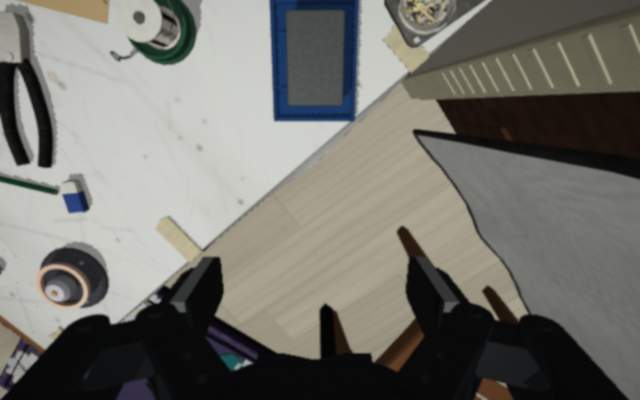

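View pics/D_side.png

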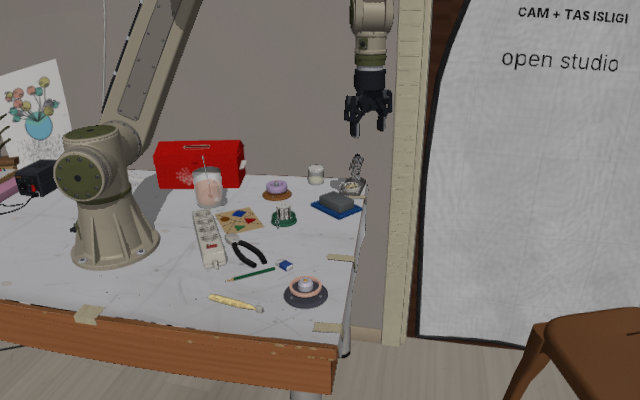

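The wrist view shows the block flat in the tray at (315,60), with its top at z≈34 mm, level, and under 2 mm and 0.2° off. In the side view the tape (277,188), spool (283,212) and foil (305,290) are all seated, the jar hasn't moved, and the arm is clear. I'm handing in.

```bash
python3 -c "
from workcell import hand_in
print(hand_in())"
```

```text
the job is handed in; nothing more can be done
None
```

I took the pile apart from the top down and set each item in its holder, then handed the job in at about 30 s of the 120 s allowed. The hand-in returned no verdict, so the results below are my own camera checks.

| Item | Holder | Offset from centre | Height check |
|---|---|---|---|
| Solder spool | Green cup | about 1 mm | top at z ≈ 51 mm, expected 51 |
| Masking tape | Wooden stand | about 1 mm | top at z ≈ 38 mm, expected 38 |
| Copper foil | Dark metal stand | under 1 mm from its spindle | top at z ≈ 25–26 mm, expected 26 |
| Rubbing block | Blue tray | about 2 mm, 0.2° off in yaw | top at z ≈ 34 mm, expected 34; level |

- **Jar and arm:** The flux jar's position read the same as at the start to within about 1 mm. The arm ended raised and clear of everything with the gripper open. The highest wrist force I read, at the ends of moves, was about 7 N.
- **Weaker checks:** The tape and foil were out of clear wrist-camera view in the final picture. Their offsets come from the views just after I released each one, and the side view (plus the scene view for the tape) then showed them still seated. I measured levelness after release only for the block. No check failed or disagreed.

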